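# Load the rocking mixer and set its speed lever

## Robot

A 6-joint arm with a two-finger parallel gripper is mounted at the origin on the work surface. World frame = base frame: x ahead of the robot, y to its left, z up, the work surface at z = 0. Lengths are in m, angles in rad, forces in N, time in s.
With the tool pointing down it reaches from about 0.275 to 0.725 m from the base axis. Payload 15.9 kg.
Tool frame: the origin (TCP) lies at the very end of the fingers, on their centre line; the grasp point (between the pads) lies 19 mm behind it; z points along the fingers, y is the line along which they close (so a half turn about z gives the same grasp; the last joint's range is limited). The gripper opens to 85 mm and grips with 20 to 120 N. Pads are 22 mm wide; open, the fingers measure 114 mm over their backs; the gripper's body (76 mm by 85 mm) begins 54 mm behind the grasp point. The pads swing forward as they close: fully open they stand 13 mm farther back than shut.
Start: joints at [-1.114, 0.213, -0.034, 1.323, 0, 1.571], TCP at [0.221, -0.449, 0.231] pointing down, gripper open.
Joint ranges: [-2.98, 2.98], [-0.74, 1.72], [-1.14, 1.35], [-2.1, 2.04], [-1.57, 1.44], [-3.14, 3.14]. Speed limits (rad/s): [1.89, 1.89, 2.39, 2.57, 3.14, 3.14].

## Interface

Orientations are given as a unit quaternion [w, x, y, z].
In Python, from station import bot gives the robot as it stands.
- The arm moves only by the tool apply_moves, never from a script. Its argument "moves" is a list of rows, each an object of numbers: "jaw": the opening, from 0 (shut) to 1 (fully open); "tx", "ty", "tz": the shift along the tool's x, y, z as a fraction of full scale; "ax", "ay", "az": the turn, a rotation vector about the tool's x, y, z as a fraction of full scale. A call has 1 to 5 rows; each row is the pose to reach, as a shift and turn from the pose commanded when the call began, along the tool's axes at that moment, turning the shorter way round; what a row does not reach only later rows make up. Full scale, the value 1, is 50 cm for a shift and 180 degrees for a turn. A row lasts 1/12 s, in which the tool goes at most 41.7 mm and 7.16 degrees, less where a joint would pass 70% of its speed; a pose out of reach is approached as far as the arm can. A call with a number of a shift or a turn outside -1 to 1 is refused whole. A call with a gripper value outside its range is refused whole. The fingers move at their own pace and stop on an object; the grip force is fixed at half the most. Time passes only in rows, so rows that repeat a pose let the fingers close. It gives the time, the measured TCP pose, the force, the opening and the grip force at its end, in the units of the state.
- bot.read_state(): the state, without advancing time (a new reading comes with each control period).
- bot.grab_frame(name): name is "scene" or "top" or "wrist"; returns a dict with "img" (480x640x3 uint8, red, green, blue), "intrinsics" (3x3 intrinsics, pixels), "k1" (the pictures are not rectified: a ray, as slopes to the right and down, at radius r is drawn at 1 + k1 r^2 times it, then the intrinsics apply), "R" (3x3) and "t" (3): a world point X has camera coordinates R X + t; the wrist camera has in their place "T_tool_cam" (4x4, takes a point from camera to tool coordinates, whose origin is the TCP and whose axes are the flange's). Camera axes: x right, y down, z forward; pixel columns grow to the right and rows downward; lengths in m; the calibration is good to about 2 mm. A picture is of the moment at which its call begins: read the wrist's pose just before it. There is no depth.
- bot.sign_off(): hands the job in; it is judged then, once.
Trained networks look in the newest picture that a camera, given by its name, has taken for a name from the list of things; names that differ only in an ending like _2 or _b are one class to them, and where a whole thing is asked for, a point or a joint stands for the part that bears it (a point fixed in the world has none). Each returns a list of dicts, best first, with "confidence" (0 to 1); they miss things now and then, are a little off and sometimes report something else, mostly with a low value. They report only what shows in the picture. A call takes as long as a camera call. They do not tell look-alikes from the thing itself.
- bot.spot_in(camera, thing): "location" ([x, y, z] in m, in world coordinates, good to about 4 mm: the middle of the surface that is visible of it).
The state is a dict: "clock": time; "qpos": joint angles; "joint_velocities": joint speeds; "effort": joint torques, N m; "tcp_pos": TCP position; "tcp_rot": TCP orientation; "wrist_force": force on the tool from outside, world axes, zero at the start; "ft_torque": the same for the moment, N m; "width": finger opening in m; "grip_force": force on a finger pad.
Only numpy, scipy, OpenCV 4.12 (cv2) and the standard library are available. Lean on these libraries where they do the work, as an engineer would, in place of code of your own. Each camera call takes 0.05 s, during which the arm holds its last target. There are 200 camera calls.

## Task

Get the mixer ready for the next batch: first take the carton off the control unit and set it down on the black rubber mat, then bring the speed lever fully home to its stop so that the mixer is safe to load. With the lever at the stop, sort all the vials and capped syringes on the bench into the two pans, vials into the round dish and syringes lying flat in the rectangular tray; only then swing the lever to the brass index tab so that it points the same way, and leave the saline bottle, jar and label box where they are.

Things in the scene. Friction and masses are not known exactly. Their poses are not given: they have to be found in the camera images.
- vial1: The first injection vial, may be absent: a squat amber glass bottle 28 mm in diameter (lowest 29 mm of its height), tapering to a 21 mm aluminium cap, 46 mm tall in all. Origin at its centre, 23 mm above its foot when it stands; z along its axis towards the cap. All vials are alike; they start standing on the bench.
- vial2: The second injection vial, may be absent: a squat amber glass bottle 28 mm in diameter (lowest 29 mm of its height), tapering to a 21 mm aluminium cap, 46 mm tall in all. Origin at its centre, 23 mm above its foot when it stands; z along its axis towards the cap. All vials are alike; they start standing on the bench.
- vial3: The third injection vial, may be absent: a squat amber glass bottle 28 mm in diameter (lowest 29 mm of its height), tapering to a 21 mm aluminium cap, 46 mm tall in all. Origin at its centre, 23 mm above its foot when it stands; z along its axis towards the cap. All vials are alike; they start standing on the bench.
- syringe1: The first capped syringe, may be absent: white plastic, lying down, 92 mm long. Origin on its axis at mid-length, 9 mm above what it lies on; x along its length to the cap. Barrel 18 mm in diameter from x = -28 to +30 mm; thin grey cap (10 mm) to +46 mm; flange at x = -30 mm, 28 mm wide (y), 18 mm high, 4 mm thick, keeps it from rolling; plunger end behind it to -46 mm. All syringes are alike.
- syringe2: The second capped syringe, may be absent: white plastic, lying down, 92 mm long. Origin on its axis at mid-length, 9 mm above what it lies on; x along its length to the cap. Barrel 18 mm in diameter from x = -28 to +30 mm; thin grey cap (10 mm) to +46 mm; flange at x = -30 mm, 28 mm wide (y), 18 mm high, 4 mm thick, keeps it from rolling; plunger end behind it to -46 mm. All syringes are alike.
- syringe3: The third capped syringe, may be absent: white plastic, lying down, 92 mm long. Origin on its axis at mid-length, 9 mm above what it lies on; x along its length to the cap. Barrel 18 mm in diameter from x = -28 to +30 mm; thin grey cap (10 mm) to +46 mm; flange at x = -30 mm, 28 mm wide (y), 18 mm high, 4 mm thick, keeps it from rolling; plunger end behind it to -46 mm. All syringes are alike.
- carton: Plain cardboard medicine carton, 60 x 36 x 80 mm along its own x, y, z, origin at its centre, about 90 g, closed and rigid. It starts standing upright on top of the control unit, in the lever's way between lever and stop.
- mat: Thin black rubber mat on the bench, fixed, 130 mm square, 3 mm thick; origin at the centre of its underside. The carton's parking place.
- mixer: Rocking mixer, fixed and still: a low white box 200 mm (x) by 290 mm (y) with a flat aluminium platform whose top is 60 mm above the bench; origin at the centre of its underside. The two pans, dish and tray, are fixed on the platform side by side along its y axis, either way round.
- dish: The round steel pan on the mixer, for vials: inner radius 60 mm at the floor and 64 mm at the rim, 30 mm high, wall 4 mm, floor 4 mm thick. Origin at the centre of its underside, 60 mm above the bench.
- tray: The rectangular steel pan on the mixer, for syringes: outside 160 mm (x) by 120 mm (y), 30 mm high, walls and floor 4 mm thick (inside 152 x 112 mm). Origin at the centre of its underside, 60 mm above the bench.
- console: The mixer's control unit, fixed: a grey box 190 mm (x) by 215 mm (y) and 70 mm high, centred 5 mm nearer the robot than its origin, which lies at bench level. Its flat top carries the lever, the brass index tab and a ring of black ticks every 0.2 rad, the first at the lever's stop.
- lever (a joint): Angle of the speed lever (rad, 0 to 1.6), swinging level about an upright pivot on the control unit at console x = +60 mm, y = 0. 0 = fully home at its stop, pointing to the robot and to its right (0.8 rad right of the console's -x); 0.8 = along the console's -x; larger values swing on to the robot's left (clockwise from above). Friction 0.15 N m (1.4 N at the knob): it stays where it is left.
- lever_knob (a point): Middle of the lever's upright round black grip: 22 mm in diameter, 45 mm tall, 110 mm from the pivot, its middle about 115 mm above the bench (grip spans 90 to 135 mm). The lever's flat steel arm runs below it, 80 to 90 mm above the bench. x points from the pivot outward along the lever, z up.
- lever_pivot (a point): Point on the lever's pivot axis at the height of lever_knob; it turns with the lever.
- index (a joint): Angle of the flat brass index tab on top of the control unit, about the same pivot and on the same scale as lever: the lever is set to the index when both values are equal. Different at each start; it is very stiff (2 N m) and need not be touched.
- index_tip (a point): Outer end of the brass index tab (16 mm long, 12 mm wide, 4 mm thick), 140 mm from the pivot, 4 mm above the control unit's top; x points outward from the pivot.
- saline: Bystander: clear plastic bottle 72 mm in diameter, 170 mm tall, standing; origin under its foot. Not part of the job.
- jar: Bystander: glass jar 60 mm in diameter, 90 mm tall, standing; origin under its foot. Not part of the job.
- label_box: Bystander: cardboard box 90 x 70 x 50 mm; origin at the centre of its underside. Not part of the job.
Things that resemble listed ones, but are neither listed nor needed, are in the scene too. What is shaped like the syringe2 but green is not meant. What is shaped like the carton but purple is not meant.

How it is judged:
On the way, in this order (a step that is already met when the one before it is completed fails the run):
1. the carton rests on the rubber mat (x of carton in the frame of mat between -0.06 and 0.06 m and y of carton in the frame of mat between -0.06 and 0.06 m and z of carton in the frame of mat between 0.01 and 0.06 m and linear speed of carton below 0.03 m/s), for 0.2 s.
2. the lever is home at its stop (value of joint lever below 0.08 rad), for 0.2 s.
3. with the lever at the stop, every vial is in the round dish and every syringe lies flat in the tray (horizontal distance between each of vial1, vial2, vial3 and dish below 0.052 m and z of vial1 in the frame of dish between 0.005 and 0.048 m and z of vial2 in the frame of dish between 0.005 and 0.048 m and z of vial3 in the frame of dish between 0.005 and 0.048 m and x of syringe1 in the frame of tray between -0.075 and 0.075 m and y of syringe1 in the frame of tray between -0.05 and 0.05 m and z of syringe1 in the frame of tray between 0.003 and 0.036 m and angle between syringe1's own x axis and vertical between 1.27 and 1.87 rad and x of syringe2 in the frame of tray between -0.075 and 0.075 m and y of syringe2 in the frame of tray between -0.05 and 0.05 m and z of syringe2 in the frame of tray between 0.003 and 0.036 m and angle between syringe2's own x axis and vertical between 1.27 and 1.87 rad and x of syringe3 in the frame of tray between -0.075 and 0.075 m and y of syringe3 in the frame of tray between -0.05 and 0.05 m and z of syringe3 in the frame of tray between 0.003 and 0.036 m and angle between syringe3's own x axis and vertical between 1.27 and 1.87 rad and value of joint lever below 0.08 rad and linear speed of each of vial1, vial2, vial3, syringe1, syringe2, syringe3, carton below 0.02 m/s), for 0.2 s.
4. the lever is at the index (angle between the x axis of lever_knob and the x axis of index_tip, either way round below 0.09 rad), for 0.2 s.
At the end, for the whole second after the job is handed in: The carton rests on the rubber mat (its centre over the mat); every vial present is in the round dish and every syringe present lies flat in the rectangular tray, all at rest; the lever points to the index within 0.09 rad (5 degrees) and is still; bystanders are where they were (x of carton in the frame of mat between -0.06 and 0.06 m and y of carton in the frame of mat between -0.06 and 0.06 m and z of carton in the frame of mat between 0.01 and 0.06 m and horizontal distance between each of vial1, vial2, vial3 and dish below 0.052 m and z of vial1 in the frame of dish between 0.005 and 0.048 m and z of vial2 in the frame of dish between 0.005 and 0.048 m and z of vial3 in the frame of dish between 0.005 and 0.048 m and x of syringe1 in the frame of tray between -0.075 and 0.075 m and y of syringe1 in the frame of tray between -0.05 and 0.05 m and z of syringe1 in the frame of tray between 0.003 and 0.036 m and angle between syringe1's own x axis and vertical between 1.27 and 1.87 rad and x of syringe2 in the frame of tray between -0.075 and 0.075 m and y of syringe2 in the frame of tray between -0.05 and 0.05 m and z of syringe2 in the frame of tray between 0.003 and 0.036 m and angle between syringe2's own x axis and vertical between 1.27 and 1.87 rad and x of syringe3 in the frame of tray between -0.075 and 0.075 m and y of syringe3 in the frame of tray between -0.05 and 0.05 m and z of syringe3 in the frame of tray between 0.003 and 0.036 m and angle between syringe3's own x axis and vertical between 1.27 and 1.87 rad and angle between the x axis of lever_knob and the x axis of index_tip, either way round below 0.09 rad and velocity of joint lever between -0.03 and 0.03 rad/s and linear speed of each of vial1, vial2, vial3, syringe1, syringe2, syringe3, carton below 0.02 m/s); the robot touches nothing.
It fails at once if the saline is moved more than 30 mm (distance of saline from where it was at the start of the episode above 0.03 m).
It fails at once if the jar is moved more than 30 mm (distance of jar from where it was at the start of the episode above 0.03 m).
It fails at once if the label_box is moved more than 30 mm (distance of label_box from where it was at the start of the episode above 0.03 m).
Of vial1, vial2, vial3, syringe1, syringe2, syringe3 only 4 to 6 are there at a start; the rules pass over those that are not, and their reading is None.
At some moment in a run one of vial1, vial2, vial3, syringe1, syringe2, syringe3 may be knocked a few centimetres aside while the robot is not near it.
Once in a run the grip may slacken for a moment while it holds something.
It also fails if it takes over 210 s, if anything falls off the work surface, if the arm or the gripper's body presses on something with over 40 N, if the wrist force passes 120 N, or if a joint passes its speed limit or range.

## Working session

There is one attempt and no reset: what is moved stays moved. The work goes in short steps, Python scripts to look and compute and a tool call to move; the robot and the scene stay as the last step left them, time stands still between calls to the robot, and variables do not carry over. Pictures are saved under pics/ and viewed, at most 14 in all, crops included, and the job is handed in when it is done.

Besides the shell and the picture viewer there is one more tool, called after "Call:" as name(argument=value, ...), one argument or row to a line, values as JSON. apply_moves: Moves the arm, as the interface text tells. Its arguments: {"type":"object","properties":{"moves":{"type":"array","items":{"type":"object","properties":{"jaw":{"type":"number"},"tx":{"type":"number"},"ty":{"type":"number"},"tz":{"type":"number"},"ax":{"type":"number"},"ay":{"type":"number"},"az":{"type":"number"}}}}},"required":["moves"]}

```bash
ls; mkdir -p pics
cat > h.py <<'E'
import numpy as np, cv2
from station import bot
def ray(f,uv):
    K=np.array(f["intrinsics"]); k=f["k1"]
    p=cv2.undistortPoints(np.array([[uv]],float),K,np.array([k,0,0,0,0.]))[0,0]
    R=np.array(f["R"]);t=np.array(f["t"])
    d=R.T@np.array([p[0],p[1],1]); return -R.T@t,d
def at(f,uv,z):
    o,d=ray(f,uv); return o+d*(z-o[2])/d[2]
def proj(f,X):
    K=np.array(f["intrinsics"]); p=cv2.projectPoints(np.array([X],float),cv2.Rodrigues(np.array(f["R"]))[0],np.array(f["t"],float),K,np.array([f["k1"],0,0,0,0.]))[0]
    return p[0,0]
def tri(f1,u1,f2,u2):
    o1,d1=ray(f1,u1);o2,d2=ray(f2,u2)
    s=np.linalg.lstsq(np.array([d1,-d2]).T,o2-o1,rcond=None)[0]
    a,b=o1+s[0]*d1,o2+s[1]*d2
    return (a+b)/2,np.linalg.norm(a-b)
def save(f,n,crop=None,sc=1):
    im=cv2.cvtColor(f["img"],cv2.COLOR_RGB2BGR)
    if crop: x0,y0,x1,y1=crop; im=im[y0:y1,x0:x1]
    cv2.imwrite("pics/"+n,cv2.resize(im,None,fx=sc,fy=sc,interpolation=cv2.INTER_CUBIC))
E
python3 - <<'E'
from h import *
import pickle
np.set_printoptions(precision=3,suppress=True)
print(bot.read_state())
F={}
for c in("top","scene"):
    f=bot.grab_frame(c);F[c]=f;save(f,c+"0.png")
    for n in["vial1","syringe1","carton","mat","mixer","dish","tray","console","lever","lever_knob","index_tip","saline","jar","label_box"]:
        print(c,n,[(np.round(d["location"],3).tolist(),round(d["confidence"],2),proj(f,d["location"]).round().tolist()) for d in bot.spot_in(c,n)])
pickle.dump(F,open("F0.pkl","wb"))
E
```

```text
pics
{'clock': 0.0, 'qpos': array([-1.114,  0.213, -0.035,  1.324, -0.   ,  1.571]), 'joint_velocities': array([ 0.   , -0.001, -0.001,  0.   ,  0.001, -0.   ]), 'effort': array([  0.001, -68.616,  48.712,   0.017,   0.   ,   0.   ]), 'tcp_pos': array([ 0.22 , -0.448,  0.231]), 'tcp_rot': array([-0.001,  0.974,  0.226, -0.   ]), 'wrist_force': array([0.181, 0.181, 0.476]), 'ft_torque': array([-0.001,  0.026,  0.026]), 'grip_force': 0.0, 'width': 0.08551018130473444}
top vial1 [([0.442, -0.297, 0.04], 0.48, [418.0, 278.0])]
top syringe1 [([0.447, 0.046, 0.015], 0.74, [288.0, 275.0]), ([0.531, -0.369, 0.019], 0.72, [444.0, 244.0]), ([0.343, 0.069, 0.017], 0.7, [278.0, 315.0]), ([0.327, -0.094, 0.019], 0.7, [340.0, 321.0]), ([0.699, -0.021, 0.091], 0.54, [313.0, 176.0]), ([0.457, -0.071, 0.017], 0.48, [332.0, 272.0])]
top carton [([0.794, -0.208, 0.08], 0.78, [386.0, 141.0]), ([0.658, -0.079, 0.152], 0.77, [336.0, 189.0])]
top mat [([0.65, -0.254, 0.004], 0.64, [400.0, 200.0])]
top mixer [([0.57, 0.273, 0.062], 0.6, [198.0, 227.0])]
top dish [([0.571, 0.345, 0.067], 0.79, [170.0, 226.0]
[... 1351 characters left out ...]
0.82, [429.0, 236.0])]
scene console [([0.707, -0.03, 0.072], 0.66, [358.0, 305.0]), ([0.696, -0.023, 0.096], 0.65, [360.0, 294.0])]
scene lever [([0.696, -0.02, 0.092], 0.86, [361.0, 295.0]), ([0.465, -0.069, 0.013], 0.36, [311.0, 239.0]), ([0.564, 0.341, 0.063], 0.33, [486.0, 222.0]), ([0.533, -0.371, 0.014], 0.22, [192.0, 290.0])]
scene lever_knob []
scene index_tip [([0.655, -0.254, 0.003], 0.57, [254.0, 325.0]), ([0.697, -0.021, 0.098], 0.48, [361.0, 294.0])]
scene saline [([0.776, 0.111, 0.105], 0.72, [433.0, 309.0])]
scene jar [([0.382, 0.256, 0.065], 0.62, [425.0, 175.0]), ([0.367, -0.498, 0.051], 0.61, [126.0, 236.0])]
scene label_box [([0.367, -0.498, 0.051], 0.61, [126.0, 236.0])]
```

View pics/top0.png

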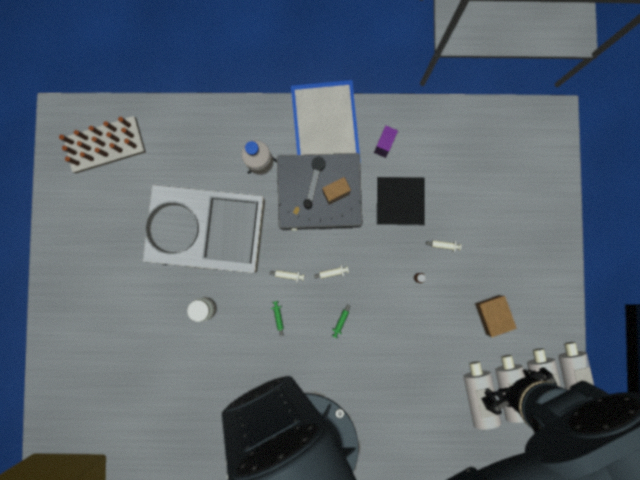

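Run:
```python
from h import *
import pickle
F=pickle.load(open("F0.pkl","rb"))
save(F["top"],"top_c.png",(250,130,470,350),2.7)
save(F["scene"],"sc_c.png",(170,150,470,400),2.6)
```

```text
(no output)
```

View pics/top_c.png

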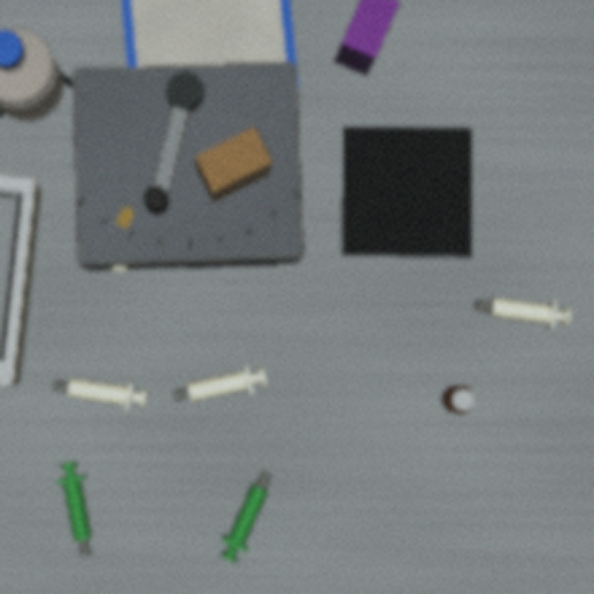

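View pics/sc_c.png

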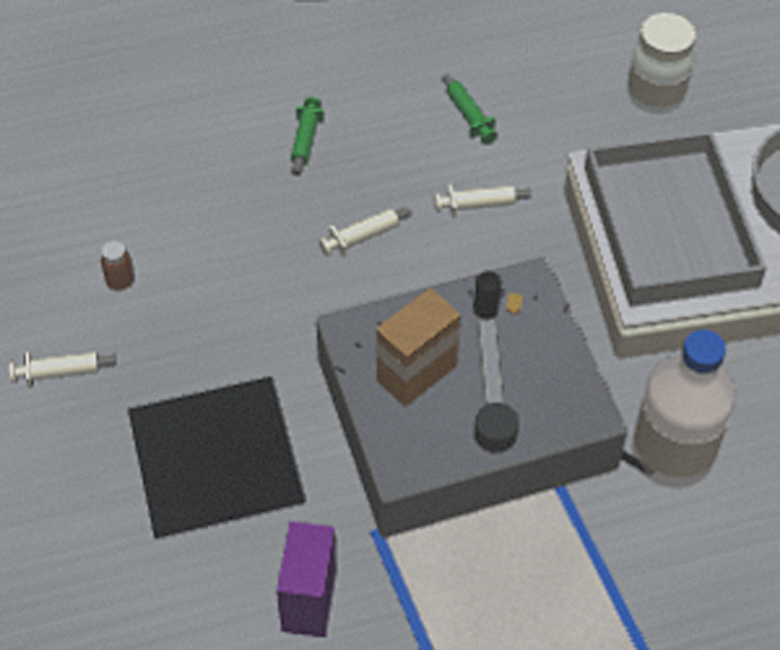

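View pics/scene0.png

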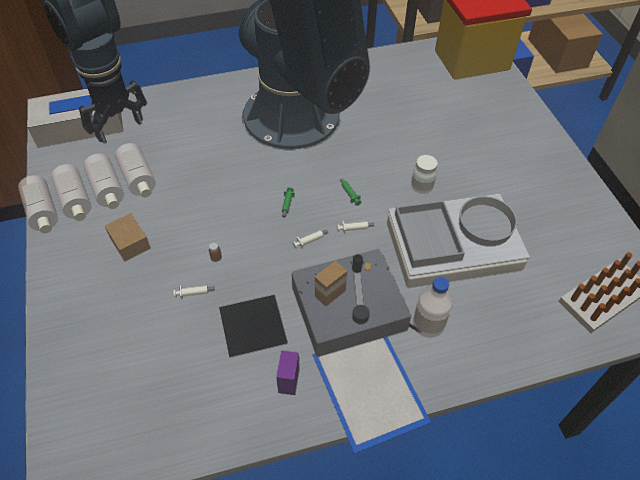

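```bash
cat >> h.py <<'E'
def plan(start,wps):
    """start: (x,y,z,heading rad); wps: (x,y,z,heading,jaw,[min rows]). prints rows of calls"""
    import math
    p=np.array(start[:3],float);h=start[3]
    for w in wps:
        q=np.array(w[:3],float);dh=(w[3]-h+np.pi)%(2*np.pi)-np.pi
        n=max(math.ceil(np.linalg.norm(q-p)/.0375),math.ceil(abs(dh)/np.radians(6.4)),1)
        if len(w)>5:n=max(n,w[5])
        nc=math.ceil(n/5)
        c,s=np.cos(h),np.sin(h)
        p0=p.copy();h0=h
        for i in range(nc):
            T=p0+(q-p0)*(i+1)/nc; H=h0+dh*(i+1)/nc
            d=T-p;c,s=np.cos(h),np.sin(h)
            tx=round((c*d[0]+s*d[1])/.5,3);ty=round((s*d[0]-c*d[1])/.5,3);tz=round(-d[2]/.5,3);az=round(-(H-h)/np.pi,3)
            print(dict(tx=tx,ty=ty,tz=tz,az=az,jaw=w[4]),"x",min(5,math.ceil(n/nc)+1), '->',T.round(3),round(H,3))
            p=p+np.array([c*tx+s*ty,s*tx-c*ty,-tz])*.5; h=h-az*np.pi
    return p,h
def pose():
    s=bot.read_state();w,x,y,z=s["tcp_rot"]
    return (*s["tcp_pos"],np.arctan2(2*(x*y+w*z),1-2*(y*y+z*z))),s
E
python3 - <<'E'
from h import *
import pickle
np.set_printoptions(precision=4,suppress=True)
F=pickle.load(open("F0.pkl","rb"));t=F["top"];s=F["scene"]
T=lambda a:(250+(a[0]+.5)/2.7-.5,130+(a[1]+.5)/2.7-.5)
S=lambda a:(170+(a[0]+.5)/2.6-.5,150+(a[1]+.5)/2.6-.5)
# carton corners top->scene ordering
ct=[(197,162),(257,128),(271,160),(215,195)]
cs=[(460,318),(405,357),(378,328),(431,291)]
P=[tri(t,T(a),s,S(b)) for a,b in zip(ct,cs)]
for p in P:print("cart",*p)
C=np.mean([p[0] for p in P],0);e=P[1][0]-P[0][0]+P[2][0]-P[3][0];print(C,np.degrees(np.arctan2(e[1],e[0])))
print("knob",tri(t,T((157,196)),s,S((488,277))), at(t,T((157,196)),.135))
print("pivot", at(t,T((185,88)),.10), at(s,S((496,412)),.1))
print("index", at(t,T((125,217)),.076),at(s,S((514,302)),.076))
print("syringes plunger,cap")
for n,a,b,a2,b2 in[("A",(145,398),(56,384),(436,202),(530,193)),("B",(265,376),(177,396),(323,246),(408,212)),("C",(570,316),(476,305),(12,372),(115,360))]:
    p,q=at(t,T(a),.009),at(t,T(b),.009);p2,q2=at(s,S(a2),.009),at(s,S(b2),.009)
    f=lambda p,q:((p+q)/2,np.degrees(np.arctan2(*(q-p)[1::-1])),np.linalg.norm(q-p))
    print(n,f(p,q),f(p2,q2), tri(t,T(b),s,S(b2)))
print("vial",tri(t,T((462,399)),s,S((115,247))))
print("mat",at(t,T((408,191)),.003),[at(t,T(c),.003) for c in((343,128),(471,128),(471,256),(344,256))])
print("console corners",[at(t,T(c),.07) for c in((76,66),(296,63),(301,260),(80,267))])
print("mixer corners",[at(t,c,.06) for c in((152,186),(264,196),(255,272),(143,262))])
print("tray c",[at(t,c,.09) for c in((210,196),(258,200),(254,263),(205,259))])
print("ticks",[np.r_[at(t,T(c),.07)] for c in ((104,223),(131,234),(160,242),(190,244),(220,240),(249,231),(274,214),(297,196))])
E
```

```text
cart [ 0.6578 -0.0452  0.1353] 0.003373619759219663
cart [ 0.6874 -0.0997  0.1441] 0.0020484093137964625
cart [ 0.6576 -0.1128  0.1477] 0.0005960790668729816
cart [ 0.6276 -0.0612  0.1381] 0.004136773676485545
[ 0.6576 -0.0797  0.1413] -60.71099173687348
knob (array([ 0.6263, -0.0102,  0.1369]), np.float64(0.001522760618151575)) [ 0.6263 -0.0108  0.135 ]
pivot [ 0.7325 -0.0349  0.1   ] [ 0.7308 -0.0342  0.1   ]
index [0.6139 0.0215 0.076 ] [0.6173 0.0208 0.076 ]
syringes plunger,cap
A (array([0.449 , 0.0483, 0.009 ]), np.float64(81.3602846091811), np.float64(0.08888112279142357)) (array([0.4511, 0.05  , 0.009 ]), np.float64(81.44520809345694), np.float64(0.0915076702349505)) (array([0.4562, 0.0941, 0.0071]), np.float64(0.003534361141366564))
B (array([ 0.4545, -0.0705,  0.009 ]), np.float64(103.02134188773222), np.float64(0.088980810780176)) (array([ 0.4575, -0.0686,  0.009 ]), np.float64(101.20960971716308), np.float64(0.08981846420541637)) (array([ 0.4449, -0.0253,  0.0044]), np.float64(0.003792285660819378))
C (array([ 0.5303, -0.3696,  0.009 ]), np.float64(83.57267965946127), np.
[... 485 characters left out ...]
, 0.07  , 0.07  ]), array([ 0.7636, -0.1405,  0.07  ]), array([ 0.5744, -0.1453,  0.07  ]), array([0.5668, 0.064 , 0.07  ])]
mixer corners [array([0.677 , 0.3971, 0.06  ]), array([0.6519, 0.1056, 0.06  ]), array([0.4556, 0.1261, 0.06  ]), array([0.4798, 0.4148, 0.06  ])]
tray c [array([0.6471, 0.2385, 0.09  ]), array([0.6374, 0.1168, 0.09  ]), array([0.4784, 0.1247, 0.09  ]), array([0.4878, 0.2479, 0.09  ])]
ticks [array([0.6087, 0.0417, 0.07  ]), array([0.5984, 0.016 , 0.07  ]), array([ 0.5909, -0.0116,  0.07  ]), array([ 0.5891, -0.04  ,  0.07  ]), array([ 0.593 , -0.0684,  0.07  ]), array([ 0.6017, -0.0959,  0.07  ]), array([ 0.6181, -0.1196,  0.07  ]), array([ 0.6354, -0.1415,  0.07  ])]
```

The top and scene pictures show three white syringes (top 288,275; 332,272; 444,244) and one amber vial (420,278). The two green syringes (278,318; 341,320) and the purple box (386,141) are look-alikes. The brown carton (337,189) on the console is the one meant, since its colour is plain cardboard and it stands by the lever. The crops confirm this.

Run:
```python
from h import *
p,s=pose();print(p)
h=np.radians(-60.7)
plan((0.221,-0.449,0.231,p[3]),[(.6576,-.0797,.235,h,1),(.6576,-.0797,.115,h,1),(.6576,-.0797,.115,h,0,5),(.6576,-.0797,.19,h,0)])
print();plan((.6576,-.0797,.19,h),[(.642,-.252,.19,h,0),(.642,-.252,.05,h,0,5)])
```

```text
(np.float64(0.22053567639828406), np.float64(-0.44872717167943416), np.float64(0.23131775553705178), np.float64(0.45679954722589045))
{'tx': np.float64(0.277), 'ty': np.float64(-0.069), 'tz': np.float64(-0.002), 'az': np.float64(0.121), 'jaw': 1} x 5 -> [ 0.33  -0.357  0.232] 0.078
{'tx': np.float64(0.232), 'ty': np.float64(-0.168), 'tz': np.float64(-0.002), 'az': np.float64(0.12), 'jaw': 1} x 5 -> [ 0.439 -0.264  0.233] -0.301
{'tx': np.float64(0.154), 'ty': np.float64(-0.241), 'tz': np.float64(-0.002), 'az': np.float64(0.121), 'jaw': 1} x 5 -> [ 0.548 -0.172  0.234] -0.68
{'tx': np.float64(0.053), 'ty': np.float64(-0.281), 'tz': np.float64(-0.002), 'az': np.float64(0.121), 'jaw': 1} x 5 -> [ 0.658 -0.08   0.235] -1.059
{'tx': np.float64(0.001), 'ty': np.float64(0.0), 'tz': np.float64(0.24), 'az': np.float64(-0.0), 'jaw': 1} x 5 -> [ 0.658 -0.08   0.115] -1.059
{'tx': np.float64(-0.0), 'ty': np.float64(0.0), 'tz': np.float64(0.0), 'az': np.float64(-0.0), 'jaw': 0} x 5 -> [ 0.658 -0.08   0.115] -1.059
{'tx': np.float64(-0.0), 'ty': np.float64(0.0), 'tz': np.float64(-0.15), 'az': np.float64(-0.0), 'jaw': 0} x 4 -> [ 0.658 -0.08   0.19 ] -1.059

{'tx': np.float64(0.285), 'ty': np.float64(0.196), 'tz': np.float64(-0.0), 'az': np.float64(-0.0), 'jaw': 0} x 5 -> [ 0.642 -0.252  0.19 ] -1.059
{'tx': np.float64(0.0), 'ty': np.float64(-0.0), 'tz': np.float64(0.28), 'az': np.float64(-0.0), 'jaw': 0} x 5 -> [ 0.642 -0.252  0.05 ] -1.059
```

Call:
apply_moves(
  moves=[
    {"tx":0.277,"ty":-0.069,"tz":-0.002,"az":0.121,"jaw":1},
    {"tx":0.277,"ty":-0.069,"tz":-0.002,"az":0.121,"jaw":1},
    {"tx":0.277,"ty":-0.069,"tz":-0.002,"az":0.121,"jaw":1},
    {"tx":0.277,"ty":-0.069,"tz":-0.002,"az":0.121,"jaw":1},
    {"tx":0.277,"ty":-0.069,"tz":-0.002,"az":0.121,"jaw":1},
  ],
)

```text
$.moves[0]: bad value
```

Call:
apply_moves(
  moves=[
    {"tx":0.232,"ty":-0.168,"tz":-0.002,"az":0.12,"jaw":1},
    {"tx":0.232,"ty":-0.168,"tz":-0.002,"az":0.12,"jaw":1},
    {"tx":0.232,"ty":-0.168,"tz":-0.002,"az":0.12,"jaw":1},
    {"tx":0.232,"ty":-0.168,"tz":-0.002,"az":0.12,"jaw":1},
    {"tx":0.232,"ty":-0.168,"tz":-0.002,"az":0.12,"jaw":1},
  ],
)

```text
$.moves[0]: bad value
```

Call:
apply_moves(
  moves=[
    {"tx":0.154,"ty":-0.241,"tz":-0.002,"az":0.121,"jaw":1},
    {"tx":0.154,"ty":-0.241,"tz":-0.002,"az":0.121,"jaw":1},
    {"tx":0.154,"ty":-0.241,"tz":-0.002,"az":0.121,"jaw":1},
    {"tx":0.154,"ty":-0.241,"tz":-0.002,"az":0.121,"jaw":1},
    {"tx":0.154,"ty":-0.241,"tz":-0.002,"az":0.121,"jaw":1},
  ],
)

```text
$.moves[0]: bad value
```

Call:
apply_moves(
  moves=[
    {"tx":0.053,"ty":-0.281,"tz":-0.002,"az":0.121,"jaw":1},
    {"tx":0.053,"ty":-0.281,"tz":-0.002,"az":0.121,"jaw":1},
    {"tx":0.053,"ty":-0.281,"tz":-0.002,"az":0.121,"jaw":1},
    {"tx":0.053,"ty":-0.281,"tz":-0.002,"az":0.121,"jaw":1},
    {"tx":0.053,"ty":-0.281,"tz":-0.002,"az":0.121,"jaw":1},
  ],
)

```text
$.moves[0]: bad value
```

Call:
apply_moves(
  moves=[
    {"tx":0.277,"ty":-0.069,"tz":-0.002,"ax":0,"ay":0,"az":0.121,"jaw":1},
    {"tx":0.277,"ty":-0.069,"tz":-0.002,"ax":0,"ay":0,"az":0.121,"jaw":1},
    {"tx":0.277,"ty":-0.069,"tz":-0.002,"ax":0,"ay":0,"az":0.121,"jaw":1},
    {"tx":0.277,"ty":-0.069,"tz":-0.002,"ax":0,"ay":0,"az":0.121,"jaw":1},
    {"tx":0.277,"ty":-0.069,"tz":-0.002,"ax":0,"ay":0,"az":0.121,"jaw":1},
  ],
)

```text
clock: 1.92
tcp_pos: [0.3329, -0.3536, 0.2324]
tcp_rot: [-0.0, 0.999, 0.038, 0.001]
wrist_force: [-1.1, -0.5, 0.3]
width: 0.0854
grip_force: 0.0
```

Call:
apply_moves(
  moves=[
    {"tx":0.232,"ty":-0.168,"tz":-0.002,"ax":0,"ay":0,"az":0.12,"jaw":1},
    {"tx":0.232,"ty":-0.168,"tz":-0.002,"ax":0,"ay":0,"az":0.12,"jaw":1},
    {"tx":0.232,"ty":-0.168,"tz":-0.002,"ax":0,"ay":0,"az":0.12,"jaw":1},
    {"tx":0.232,"ty":-0.168,"tz":-0.002,"ax":0,"ay":0,"az":0.12,"jaw":1},
    {"tx":0.232,"ty":-0.168,"tz":-0.002,"ax":0,"ay":0,"az":0.12,"jaw":1},
  ],
)

```text
clock: 2.33
tcp_pos: [0.4421, -0.2609, 0.2331]
tcp_rot: [-0.001, 0.989, -0.149, 0.0]
wrist_force: [0.2, -0.4, 0.4]
width: 0.0852
grip_force: 0.0
```

Call:
apply_moves(
  moves=[
    {"tx":0.154,"ty":-0.241,"tz":-0.002,"ax":0,"ay":0,"az":0.121,"jaw":1},
    {"tx":0.154,"ty":-0.241,"tz":-0.002,"ax":0,"ay":0,"az":0.121,"jaw":1},
    {"tx":0.154,"ty":-0.241,"tz":-0.002,"ax":0,"ay":0,"az":0.121,"jaw":1},
    {"tx":0.154,"ty":-0.241,"tz":-0.002,"ax":0,"ay":0,"az":0.121,"jaw":1},
    {"tx":0.154,"ty":-0.241,"tz":-0.002,"ax":0,"ay":0,"az":0.121,"jaw":1},
  ],
)

```text
clock: 2.75
tcp_pos: [0.4704, -0.2886, 0.2338]
tcp_rot: [-0.027, 0.958, -0.286, 0.006]
wrist_force: [0.5, -0.6, 0.4]
width: 0.0852
grip_force: 0.0
```

Call:
apply_moves(
  moves=[
    {"tx":0.053,"ty":-0.281,"tz":-0.002,"ax":0,"ay":0,"az":0.121,"jaw":1},
    {"tx":0.053,"ty":-0.281,"tz":-0.002,"ax":0,"ay":0,"az":0.121,"jaw":1},
    {"tx":0.053,"ty":-0.281,"tz":-0.002,"ax":0,"ay":0,"az":0.121,"jaw":1},
    {"tx":0.053,"ty":-0.281,"tz":-0.002,"ax":0,"ay":0,"az":0.121,"jaw":1},
    {"tx":0.053,"ty":-0.281,"tz":-0.002,"ax":0,"ay":0,"az":0.121,"jaw":1},
  ],
)

```text
clock: 3.17
tcp_pos: [0.4312, -0.3415, 0.2411]
tcp_rot: [-0.075, 0.927, -0.368, 0.013]
wrist_force: [0.2, 0.3, 0.6]
width: 0.0854
grip_force: 0.0
```

```bash
cat >> h.py <<'E'
def wframe():
    p,s=pose()
    f=dict(bot.grab_frame("wrist"))
    w,x,y,z=s["tcp_rot"]
    from scipy.spatial.transform import Rotation as Ro
    M=np.eye(4);M[:3,:3]=Ro.from_quat([x,y,z,w]).as_matrix();M[:3,3]=s["tcp_pos"]
    C=np.linalg.inv(M@np.array(f["T_tool_cam"]));f["R"]=C[:3,:3];f["t"]=C[:3,3]
    return f
E
python3 - <<'E'
from h import *
p,s=pose();print(p,s["clock"])
f=wframe();save(f,"w1.png")
import pickle;pickle.dump(f,open("w1.pkl","wb"))
print(np.array(f["T_tool_cam"]).round(3))
for n in["carton","lever_knob","index_tip","lever_pivot"]:print(n,[(np.round(d["location"],3),round(d["confidence"],2)) for d in bot.spot_in("wrist",n)])
E
```

```text
(np.float64(0.43119977753815314), np.float64(-0.3414585680186712), np.float64(0.2410983868751332), np.float64(-0.7532793345280847)) 3.1667
[[ 0.001 -0.965 -0.263  0.066]
 [ 1.     0.001 -0.001  0.   ]
 [ 0.001 -0.263  0.965 -0.142]
 [ 0.     0.     0.     1.   ]]
carton [(array([ 0.649, -0.092,  0.109]), 0.94), (array([ 0.786, -0.216,  0.057]), 0.94), (array([0.37 , 0.238, 0.037]), 0.55)]
lever_knob [(array([ 0.631, -0.017,  0.106]), 0.64), (array([0.593, 0.117, 0.048]), 0.5)]
index_tip [(array([0.61, 0.02, 0.07]), 0.54), (array([ 0.627, -0.109,  0.068]), 0.53)]
lever_pivot [(array([ 0.621, -0.016,  0.109]), 0.81)]
```

View pics/w1.png

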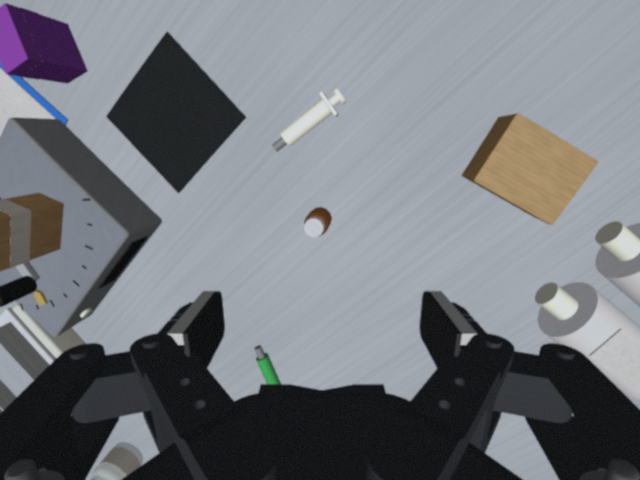

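The wrist picture shows the carton at (30,240), and the arm left its planned track. I'll check the joints for the cause.

Run:
```python
from h import *
p,s=pose();print(s["qpos"].round(3),s["joint_velocities"].round(3),s["tcp_rot"])
```

```text
[-0.752  0.344  0.156  1.414  0.149  3.14 ] [ 0.016  0.003  0.003 -0.    -0.001  0.001] [-0.07507376  0.92727444 -0.3665492   0.01295115]
```

```bash
cat >> h.py <<'E'
def gen(x,y,z,h):
    "full 3D correction from measured pose to a vertical tool pose"
    from scipy.spatial.transform import Rotation as Ro
    s=bot.read_state();w,a,b,c=s["tcp_rot"];R=Ro.from_quat([a,b,c,w])
    T=Ro.from_matrix([[np.cos(h),np.sin(h),0],[np.sin(h),-np.cos(h),0],[0,0,-1]])
    print("t",(R.inv().apply(np.array([x,y,z])-s["tcp_pos"])/.5).round(4),"a",((R.inv()*T).as_rotvec()/np.pi).round(4))
E
python3 - <<'E'
from h import *
gen(.45,-.32,.235,-.25)
E
```

```text
t [-0.0014 -0.0509  0.0204] a [-0.049  -0.0022 -0.1598]
```

Call:
apply_moves(
  moves=[
    {"tx":-0.001,"ty":-0.051,"tz":0.02,"ax":-0.049,"ay":-0.002,"az":-0.16,"jaw":1},
    {"tx":-0.001,"ty":-0.051,"tz":0.02,"ax":-0.049,"ay":-0.002,"az":-0.16,"jaw":1},
    {"tx":-0.001,"ty":-0.051,"tz":0.02,"ax":-0.049,"ay":-0.002,"az":-0.16,"jaw":1},
    {"tx":-0.001,"ty":-0.051,"tz":0.02,"ax":-0.049,"ay":-0.002,"az":-0.16,"jaw":1},
    {"tx":-0.001,"ty":-0.051,"tz":0.02,"ax":-0.049,"ay":-0.002,"az":-0.16,"jaw":1},
  ],
)

```text
clock: 3.83
tcp_pos: [0.451, -0.3191, 0.2352]
tcp_rot: [0.001, 0.993, -0.12, 0.0]
wrist_force: [0.2, 0.7, 0.1]
width: 0.0855
grip_force: 0.0
```

Run:
```python
from h import *
p,s=pose();print(p,s["qpos"].round(3));gen(.45,-.32,.235,-.25)
h=np.radians(119.3)
plan(p,[(.6576,-.0797,.235,h,1)])
```

```text
(np.float64(0.45104807766856), np.float64(-0.319062184949728), np.float64(0.23524444858380916), np.float64(-0.24094225542606973)) [-6.150e-01  3.210e-01  1.190e-01  1.367e+00 -1.000e-03  2.768e+00]
t [-0.0016  0.0023  0.0005] a [ 0.0006 -0.0002  0.0029]
{'tx': np.float64(0.057), 'ty': np.float64(-0.113), 'tz': np.float64(0.0), 'az': np.float64(-0.148), 'jaw': 1} x 5 -> [ 0.492 -0.271  0.235] 0.224
{'tx': np.float64(0.102), 'ty': np.float64(-0.075), 'tz': np.float64(0.0), 'az': np.float64(-0.148), 'jaw': 1} x 5 -> [ 0.534 -0.223  0.235] 0.688
{'tx': np.float64(0.124), 'ty': np.float64(-0.021), 'tz': np.float64(0.0), 'az': np.float64(-0.148), 'jaw': 1} x 5 -> [ 0.575 -0.175  0.235] 1.153
{'tx': np.float64(0.121), 'ty': np.float64(0.037), 'tz': np.float64(0.0), 'az': np.float64(-0.148), 'jaw': 1} x 5 -> [ 0.616 -0.128  0.235] 1.618
{'tx': np.float64(0.092), 'ty': np.float64(0.087), 'tz': np.float64(0.0), 'az': np.float64(-0.147), 'jaw': 1} x 5 -> [ 0.658 -0.08   0.235] 2.082
```

Call:
apply_moves(
  moves=[
    {"tx":0.057,"ty":-0.113,"tz":0,"ax":0,"ay":0,"az":-0.148,"jaw":1},
    {"tx":0.057,"ty":-0.113,"tz":0,"ax":0,"ay":0,"az":-0.148,"jaw":1},
    {"tx":0.057,"ty":-0.113,"tz":0,"ax":0,"ay":0,"az":-0.148,"jaw":1},
    {"tx":0.057,"ty":-0.113,"tz":0,"ax":0,"ay":0,"az":-0.148,"jaw":1},
    {"tx":0.057,"ty":-0.113,"tz":0,"ax":0,"ay":0,"az":-0.148,"jaw":1},
  ],
)

```text
clock: 4.25
tcp_pos: [0.4922, -0.2718, 0.2351]
tcp_rot: [-0.0, 0.994, 0.109, 0.0]
wrist_force: [-0.7, 0.1, -0.2]
width: 0.0856
grip_force: 0.0
```

Call:
apply_moves(
  moves=[
    {"tx":0.102,"ty":-0.075,"tz":0,"ax":0,"ay":0,"az":-0.148,"jaw":1},
    {"tx":0.102,"ty":-0.075,"tz":0,"ax":0,"ay":0,"az":-0.148,"jaw":1},
    {"tx":0.102,"ty":-0.075,"tz":0,"ax":0,"ay":0,"az":-0.148,"jaw":1},
    {"tx":0.102,"ty":-0.075,"tz":0,"ax":0,"ay":0,"az":-0.148,"jaw":1},
    {"tx":0.102,"ty":-0.075,"tz":0,"ax":0,"ay":0,"az":-0.148,"jaw":1},
  ],
)

```text
clock: 4.67
tcp_pos: [0.5338, -0.2247, 0.2351]
tcp_rot: [-0.0, 0.943, 0.334, 0.0]
wrist_force: [-0.6, 0.4, -0.3]
width: 0.0854
grip_force: 0.0
```

Call:
apply_moves(
  moves=[
    {"tx":0.124,"ty":-0.021,"tz":0,"ax":0,"ay":0,"az":-0.148,"jaw":1},
    {"tx":0.124,"ty":-0.021,"tz":0,"ax":0,"ay":0,"az":-0.148,"jaw":1},
    {"tx":0.124,"ty":-0.021,"tz":0,"ax":0,"ay":0,"az":-0.148,"jaw":1},
    {"tx":0.124,"ty":-0.021,"tz":0,"ax":0,"ay":0,"az":-0.148,"jaw":1},
    {"tx":0.124,"ty":-0.021,"tz":0,"ax":0,"ay":0,"az":-0.148,"jaw":1},
  ],
)

```text
clock: 5.08
tcp_pos: [0.5753, -0.1777, 0.2351]
tcp_rot: [0.0, 0.841, 0.541, 0.0]
wrist_force: [-0.3, -1.0, 0.1]
width: 0.0852
grip_force: 0.0
```

Call:
apply_moves(
  moves=[
    {"tx":0.121,"ty":0.037,"tz":0,"ax":0,"ay":0,"az":-0.148,"jaw":1},
    {"tx":0.121,"ty":0.037,"tz":0,"ax":0,"ay":0,"az":-0.148,"jaw":1},
    {"tx":0.121,"ty":0.037,"tz":0,"ax":0,"ay":0,"az":-0.148,"jaw":1},
    {"tx":0.121,"ty":0.037,"tz":0,"ax":0,"ay":0,"az":-0.148,"jaw":1},
    {"tx":0.121,"ty":0.037,"tz":0,"ax":0,"ay":0,"az":-0.148,"jaw":1},
  ],
)

```text
clock: 5.5
tcp_pos: [0.617, -0.1305, 0.2351]
tcp_rot: [0.0, 0.694, 0.72, 0.0]
wrist_force: [1.0, 0.7, 1.1]
width: 0.0855
grip_force: 0.0
```

Call:
apply_moves(
  moves=[
    {"tx":0.092,"ty":0.087,"tz":0,"ax":0,"ay":0,"az":-0.147,"jaw":1},
    {"tx":0.092,"ty":0.087,"tz":0,"ax":0,"ay":0,"az":-0.147,"jaw":1},
    {"tx":0.092,"ty":0.087,"tz":0,"ax":0,"ay":0,"az":-0.147,"jaw":1},
    {"tx":0.092,"ty":0.087,"tz":0,"ax":0,"ay":0,"az":-0.147,"jaw":1},
    {"tx":0.092,"ty":0.087,"tz":0,"ax":0,"ay":0,"az":-0.147,"jaw":1},
  ],
)

```text
clock: 5.92
tcp_pos: [0.6587, -0.0829, 0.2351]
tcp_rot: [0.0, 0.512, 0.859, 0.0]
wrist_force: [-0.0, 0.5, -0.5]
width: 0.0849
grip_force: 0.0
```

Run:
```python
from h import *
import pickle
p,s=pose();print(p,s["clock"],s["qpos"].round(3));gen(.6576,-.0797,.235,np.radians(119.3))
f=wframe();save(f,"w2.png");pickle.dump(f,open("w2.pkl","wb"))
for n in["carton","lever_knob","index_tip"]:print(n,[(np.round(d["location"],3),round(d["confidence"],2)) for d in bot.spot_in("wrist",n)])
h=np.radians(119.3)
for c in [(30,18),(30,-18),(-30,-18),(-30,18)]:
    X=np.array([.6576+c[0]/1e3*np.cos(h)-c[1]/1e3*np.sin(h),-.0797+c[0]/1e3*np.sin(h)+c[1]/1e3*np.cos(h),.15]);print(X,proj(f,X).round())
```

```text
(np.float64(0.6586910799394217), np.float64(-0.08291835964457914), np.float64(0.23511748094708426), np.float64(2.0673107848837398)) 5.9167 [-0.125  0.582  0.518  1.506  0.     0.949]
t [0.0067 0.0011 0.0002] a [ 0.0001  0.     -0.0047]
carton [(array([ 0.787, -0.196,  0.063]), 0.9), (array([ 0.658, -0.07 ,  0.151]), 0.56), (array([0.449, 0.03 , 0.017]), 0.52)]
lever_knob [(array([ 0.697, -0.022,  0.096]), 0.72)]
index_tip [(array([0.612, 0.022, 0.072]), 0.68)]
[ 0.62722128 -0.06234681  0.15      ] [296. 201.]
[ 0.65861577 -0.04472904  0.15      ] [348. 201.]
[ 0.68797872 -0.09705319  0.15      ] [347. 282.]
[ 0.65658423 -0.11467096  0.15      ] [299. 283.]
```

View pics/w2.png

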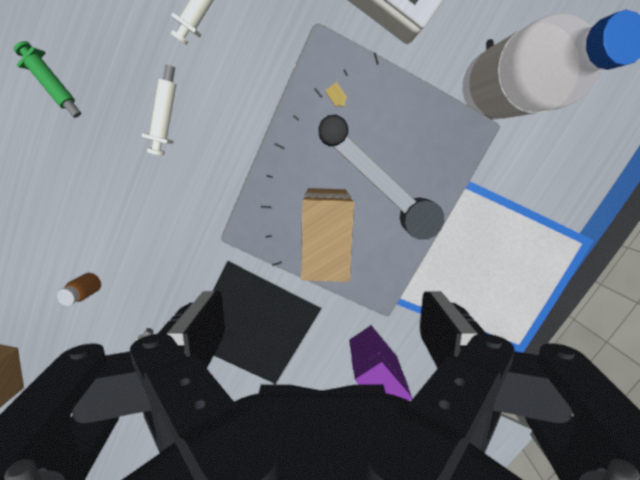

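Wrist picture: carton top at (302–354, 200–282), which matches my prediction to 3 mm. The knob is at (333,130) and the brass tab at (336,95).

Run:
```python
from h import *
import pickle
f=pickle.load(open("w2.pkl","rb"))
p,s=pose();h=2.082;x,y=.6595,-.0785
plan(p,[(x,y,.115,h,1),(x,y,.115,h,0,5),(x,y,.19,h,0),(.642,-.252,.19,h,0),(.642,-.252,.05,h,0,5)])
print("ticks");A=[]
for c in[(376,58),(346,72),(318,92),(296,118),(279,146),(269,176),(265,207),(268,236),(277,263)]:
    X=at(f,c,.07);A.append(X[:2]);
A=np.array(A)
from scipy.optimize import least_squares
r=least_squares(lambda v:np.hypot(*(A-v[:2]).T)-v[2],[.73,-.035,.14]).x;print(r)
pv=at(f,(424,217),.10);kn=at(f,(333,130),.135);ix=at(f,(336,95),.074)
print(pv,kn,ix)
g=lambda X,c:np.degrees(np.arctan2(*(np.array(X[:2])-c)[::-1]))%360
for c in(r[:2],pv[:2]):print(c,[round(g(a,c),1) for a in A],"knob",g(kn,c),np.hypot(*(kn[:2]-c)),"idx",g(ix,c),np.hypot(*(ix[:2]-c)))
```

```text
{'tx': np.float64(0.007), 'ty': np.float64(0.006), 'tz': np.float64(0.241), 'az': np.float64(-0.005), 'jaw': 1} x 5 -> [ 0.66  -0.078  0.115] 2.082
{'tx': np.float64(0.0), 'ty': np.float64(0.0), 'tz': np.float64(-0.0), 'az': np.float64(-0.0), 'jaw': 0} x 5 -> [ 0.66  -0.078  0.115] 2.082
{'tx': np.float64(0.0), 'ty': np.float64(0.0), 'tz': np.float64(-0.15), 'az': np.float64(-0.0), 'jaw': 0} x 4 -> [ 0.66  -0.078  0.19 ] 2.082
{'tx': np.float64(-0.285), 'ty': np.float64(-0.2), 'tz': np.float64(-0.0), 'az': np.float64(-0.0), 'jaw': 0} x 5 -> [ 0.642 -0.252  0.19 ] 2.082
{'tx': np.float64(-0.0), 'ty': np.float64(0.0), 'tz': np.float64(0.28), 'az': np.float64(-0.0), 'jaw': 0} x 5 -> [ 0.642 -0.252  0.05 ] 2.082
ticks
[ 0.73290561 -0.0322583   0.14205522]
[ 0.7297518 -0.0300016  0.1      ] [ 0.62694793 -0.00774095  0.135     ] [0.61517937 0.02317131 0.074     ]
[ 0.73290561 -0.0322583 ] [np.float64(136.1), np.float64(147.3), np.float64(159.1), np.float64(170.8), np.float64(182.4), np.float64(193.9), np.float64(205.6), np.float64(216.9), np.float64(228.4)] knob 166.97171816704713 0.10875721087944436 idx 154.78730857131316 0.1301226650115393
[ 0.7297518 -0.0300016] [np.float64(135.8), np.float64(147.4), np.float64(159.5), np.float64(171.6), np.float64(183.4), np.float64(195.1), np.float64(207.0), np.float64(218.4), np.float64(230.0)] knob 167.7820736529174 0.10518637800347053 idx 155.10404638775225 0.1263099380599685
```

Call:
apply_moves(
  moves=[
    {"tx":0.007,"ty":0.006,"tz":0.241,"ax":0,"ay":0,"az":-0.005,"jaw":1},
    {"tx":0.007,"ty":0.006,"tz":0.241,"ax":0,"ay":0,"az":-0.005,"jaw":1},
    {"tx":0.007,"ty":0.006,"tz":0.241,"ax":0,"ay":0,"az":-0.005,"jaw":1},
    {"tx":0.007,"ty":0.006,"tz":0.241,"ax":0,"ay":0,"az":-0.005,"jaw":1},
    {"tx":0.007,"ty":0.006,"tz":0.241,"ax":0,"ay":0,"az":-0.005,"jaw":1},
  ],
)

```text
clock: 6.53
tcp_pos: [0.6585, -0.0783, 0.1143]
tcp_rot: [-0.001, 0.504, 0.864, -0.001]
wrist_force: [0.9, 0.0, 0.7]
width: 0.0852
grip_force: 0.0
```

Call:
apply_moves(
  moves=[
    {"tx":0,"ty":0,"tz":0,"ax":0,"ay":0,"az":0,"jaw":0},
    {"tx":0,"ty":0,"tz":0,"ax":0,"ay":0,"az":0,"jaw":0},
    {"tx":0,"ty":0,"tz":0,"ax":0,"ay":0,"az":0,"jaw":0},
    {"tx":0,"ty":0,"tz":0,"ax":0,"ay":0,"az":0,"jaw":0},
    {"tx":0,"ty":0,"tz":0,"ax":0,"ay":0,"az":0,"jaw":0},
  ],
)

```text
clock: 6.95
tcp_pos: [0.6608, -0.0784, 0.1166]
tcp_rot: [0.002, 0.503, 0.864, 0.001]
wrist_force: [-0.6, -0.9, 11.5]
width: 0.0355
grip_force: 59.2
```

Call:
apply_moves(
  moves=[
    {"tx":0,"ty":0,"tz":0,"ax":0,"ay":0,"az":0,"jaw":0},
    {"tx":0,"ty":0,"tz":-0.05,"ax":0,"ay":0,"az":0,"jaw":0},
    {"tx":0,"ty":0,"tz":-0.1,"ax":0,"ay":0,"az":0,"jaw":0},
    {"tx":0,"ty":0,"tz":-0.15,"ax":0,"ay":0,"az":0,"jaw":0},
    {"tx":0,"ty":0,"tz":-0.15,"ax":0,"ay":0,"az":0,"jaw":0},
  ],
)

```text
clock: 7.37
tcp_pos: [0.6616, -0.0785, 0.1955]
tcp_rot: [0.004, 0.503, 0.864, 0.002]
wrist_force: [1.3, -0.6, -0.3]
width: 0.0354
grip_force: 59.2
```

Call:
apply_moves(
  moves=[
    {"tx":-0.057,"ty":-0.04,"tz":0,"ax":0,"ay":0,"az":0,"jaw":0},
    {"tx":-0.114,"ty":-0.08,"tz":0,"ax":0,"ay":0,"az":0,"jaw":0},
    {"tx":-0.171,"ty":-0.12,"tz":0,"ax":0,"ay":0,"az":0,"jaw":0},
    {"tx":-0.228,"ty":-0.16,"tz":0,"ax":0,"ay":0,"az":0,"jaw":0},
    {"tx":-0.285,"ty":-0.2,"tz":0,"ax":0,"ay":0,"az":0,"jaw":0},
  ],
)

```text
clock: 7.78
tcp_pos: [0.6429, -0.2531, 0.1901]
tcp_rot: [0.001, 0.503, 0.864, 0.0]
wrist_force: [0.9, 0.3, -0.5]
width: 0.0353
grip_force: 59.2
```

Call:
apply_moves(
  moves=[
    {"tx":0,"ty":0,"tz":0,"ax":0,"ay":0,"az":0,"jaw":0},
    {"tx":0,"ty":0,"tz":0.06,"ax":0,"ay":0,"az":0,"jaw":0},
    {"tx":0,"ty":0,"tz":0.12,"ax":0,"ay":0,"az":0,"jaw":0},
    {"tx":0,"ty":0,"tz":0.18,"ax":0,"ay":0,"az":0,"jaw":0},
    {"tx":0,"ty":0,"tz":0.24,"ax":0,"ay":0,"az":0,"jaw":0},
  ],
)

```text
clock: 8.2
tcp_pos: [0.6433, -0.2516, 0.0688]
tcp_rot: [0.001, 0.503, 0.864, 0.0]
wrist_force: [-0.1, 0.7, -1.2]
width: 0.0357
grip_force: 59.3
```

Run:
```python
from h import *
p,s=pose();print(p,s["clock"],s["width"],s["wrist_force"]);gen(.642,-.252,.048,2.082)
for c in("top","scene"):
    f=bot.grab_frame(c);print(c,[(np.round(d["location"],3),round(d["confidence"],2)) for d in bot.spot_in(c,"carton")])
save(f,"s2.png",(200,200,400,400),3)
p,s=pose();print(p,s["clock"],s["width"],s["wrist_force"]);gen(.642,-.252,.048,2.082)
```

```text
(np.float64(0.6432528416490028), np.float64(-0.2516443409812578), np.float64(0.06879687837516049), np.float64(2.0870913464607)) 8.2 0.03571665084041224 [-0.10281158  0.71779039 -1.1671205 ]
t [ 0.0007 -0.0026  0.0416] a [0.0003 0.0003 0.0016]
top [(array([ 0.797, -0.208,  0.078]), 0.58)]
scene [(array([ 0.818, -0.219,  0.081]), 0.83), (array([ 0.658, -0.266,  0.069]), 0.57), (array([0.457, 0.046, 0.014]), 0.24)]
(np.float64(0.6432819353488265), np.float64(-0.2515099233838847), np.float64(0.07064843878013544), np.float64(2.087412493315016)) 8.4 0.03536487176353838 [-0.34946456 -0.94126063 -0.07398748]
t [ 0.0004 -0.0027  0.0453] a [0.0001 0.0001 0.0017]
```

View pics/s2.png

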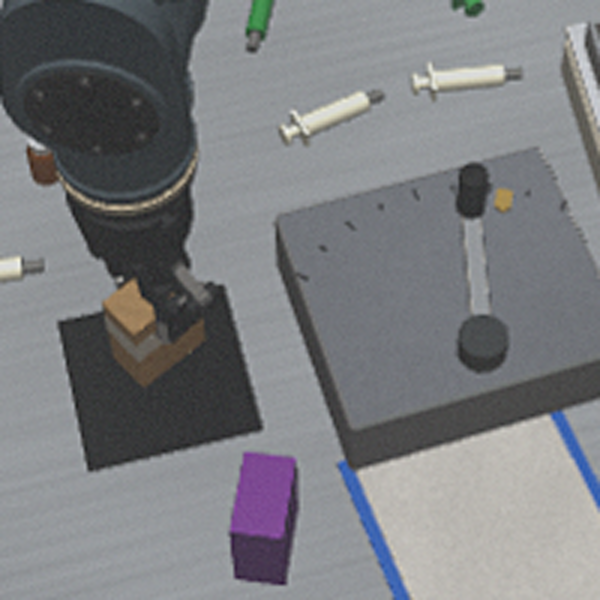

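The carton is upright in the grip over the mat, seen at (155,330) in the crop. I'll lower it and release.

Call:
apply_moves(
  moves=[
    {"tx":0,"ty":0,"tz":0.01,"ax":0,"ay":0,"az":0,"jaw":0},
    {"tx":0,"ty":0,"tz":0.02,"ax":0,"ay":0,"az":0,"jaw":0},
    {"tx":0,"ty":0,"tz":0.03,"ax":0,"ay":0,"az":0,"jaw":0},
    {"tx":0,"ty":0,"tz":0.042,"ax":0,"ay":0,"az":0,"jaw":0},
    {"tx":0,"ty":0,"tz":0.042,"ax":0,"ay":0,"az":0,"jaw":0},
  ],
)

```text
clock: 8.82
tcp_pos: [0.6436, -0.2517, 0.0487]
tcp_rot: [0.001, 0.503, 0.864, 0.0]
wrist_force: [0.7, -0.4, 0.2]
width: 0.0353
grip_force: 59.5
```

Call:
apply_moves(
  moves=[
    {"tx":0,"ty":0,"tz":0,"ax":0,"ay":0,"az":0,"jaw":0},
    {"tx":0,"ty":0,"tz":0,"ax":0,"ay":0,"az":0,"jaw":1},
    {"tx":0,"ty":0,"tz":0,"ax":0,"ay":0,"az":0,"jaw":1},
    {"tx":0,"ty":0,"tz":0,"ax":0,"ay":0,"az":0,"jaw":1},
    {"tx":0,"ty":0,"tz":0,"ax":0,"ay":0,"az":0,"jaw":1},
  ],
)

```text
clock: 9.23
tcp_pos: [0.6433, -0.2515, 0.0487]
tcp_rot: [0.0, 0.503, 0.864, 0.0]
wrist_force: [0.5, -0.9, -0.1]
width: 0.0813
grip_force: 0.0
```

Call:
apply_moves(
  moves=[
    {"tx":0,"ty":0,"tz":0,"ax":0,"ay":0,"az":0,"jaw":1},
    {"tx":0,"ty":0,"tz":-0.05,"ax":0,"ay":0,"az":0,"jaw":1},
    {"tx":0,"ty":0,"tz":-0.13,"ax":0,"ay":0,"az":0,"jaw":1},
    {"tx":0,"ty":0,"tz":-0.21,"ax":0,"ay":0,"az":0,"jaw":1},
    {"tx":0,"ty":0,"tz":-0.27,"ax":0,"ay":0,"az":0,"jaw":1},
  ],
)

```text
clock: 9.65
tcp_pos: [0.6433, -0.2516, 0.1872]
tcp_rot: [0.001, 0.503, 0.864, 0.0]
wrist_force: [1.1, -0.4, -0.1]
width: 0.0857
grip_force: 0.0
```

Run:
```python
from h import *
for c in("top","scene"):
    f=bot.grab_frame(c);print(c,[(np.round(d["location"],3),round(d["confidence"],2)) for d in bot.spot_in(c,"carton")])
p,s=pose();print(p,s["clock"],s["width"],s["wrist_force"])
# knob grasp: tool x radial (heading = lever dir), fingers close tangentially
pv=np.array([.733,-.033]);
K=lambda a,r=.11:(pv+r*np.array([np.cos(np.radians(a)),np.sin(np.radians(a))]))
for a in(167,228.4):print(a,K(a))
k=K(167);h=np.radians(167)
a,b=plan(p,[(*k,.18,h,.7),(*k,.100,h,.7)])
```

```text
top [(array([ 0.795, -0.206,  0.081]), 0.79), (array([ 0.639, -0.223,  0.08 ]), 0.42)]
scene [(array([ 0.817, -0.216,  0.079]), 0.9), (array([ 0.657, -0.255,  0.072]), 0.76)]
(np.float64(0.6436515128039018), np.float64(-0.25166719731749726), np.float64(0.18437189898347386), np.float64(2.087537168838599)) 9.85 0.08506303868728068 [-0.0547533  -0.30944508 -0.64074952]
167 [ 0.62581929 -0.00825538]
228.4 [ 0.65996812 -0.11525779]
{'tx': np.float64(0.22), 'ty': np.float64(0.105), 'tz': np.float64(0.004), 'az': np.float64(-0.132), 'jaw': 0.7} x 5 -> [ 0.635 -0.13   0.182] 2.501
{'tx': np.float64(0.16), 'ty': np.float64(0.185), 'tz': np.float64(0.005), 'az': np.float64(-0.131), 'jaw': 0.7} x 5 -> [ 0.626 -0.008  0.18 ] 2.915
{'tx': np.float64(0.0), 'ty': np.float64(-0.0), 'tz': np.float64(0.16), 'az': np.float64(-0.0), 'jaw': 0.7} x 4 -> [ 0.626 -0.008  0.1  ] 2.915
```

Call:
apply_moves(
  moves=[
    {"tx":0.22,"ty":0.105,"tz":0.004,"ax":0,"ay":0,"az":-0.132,"jaw":0.7},
    {"tx":0.22,"ty":0.105,"tz":0.004,"ax":0,"ay":0,"az":-0.132,"jaw":0.7},
    {"tx":0.22,"ty":0.105,"tz":0.004,"ax":0,"ay":0,"az":-0.132,"jaw":0.7},
    {"tx":0.22,"ty":0.105,"tz":0.004,"ax":0,"ay":0,"az":-0.132,"jaw":0.7},
    {"tx":0.22,"ty":0.105,"tz":0.004,"ax":0,"ay":0,"az":-0.132,"jaw":0.7},
  ],
)

```text
clock: 10.27
tcp_pos: [0.6337, -0.1278, 0.1804]
tcp_rot: [-0.001, 0.312, 0.95, -0.0]
wrist_force: [0.6, 0.2, -0.2]
width: 0.0598
grip_force: 0.0
```

Call:
apply_moves(
  moves=[
    {"tx":0.16,"ty":0.185,"tz":0.005,"ax":0,"ay":0,"az":-0.131,"jaw":0.7},
    {"tx":0.16,"ty":0.185,"tz":0.005,"ax":0,"ay":0,"az":-0.131,"jaw":0.7},
    {"tx":0.16,"ty":0.185,"tz":0.005,"ax":0,"ay":0,"az":-0.131,"jaw":0.7},
    {"tx":0.16,"ty":0.185,"tz":0.005,"ax":0,"ay":0,"az":-0.131,"jaw":0.7},
    {"tx":0.16,"ty":0.185,"tz":0.005,"ax":0,"ay":0,"az":-0.131,"jaw":0.7},
  ],
)

```text
clock: 10.68
tcp_pos: [0.625, -0.0071, 0.1781]
tcp_rot: [-0.0, 0.113, 0.994, -0.0]
wrist_force: [0.4, -1.1, 0.5]
width: 0.06
grip_force: 0.0
```

Run:
```python
from h import *
f=wframe();p,s=pose();print(p,s["clock"])
gen(.6258,-.0083,.1,np.radians(167))
save(f,"w3.png");print(proj(f,[.6258,-.0083,.135]),proj(f,[.733,-.033,.1]))
```

```text
(np.float64(0.6252281156599517), np.float64(-0.008408875224854534), np.float64(0.17825184581022244), np.float64(2.9113089375376853)) 10.7333
t [-0.0012  0.0006  0.1565] a [-0.0002 -0.0002 -0.0011]
[319.84240732 268.92136588] [320.10388293 384.70558278]
```

View pics/w3.png

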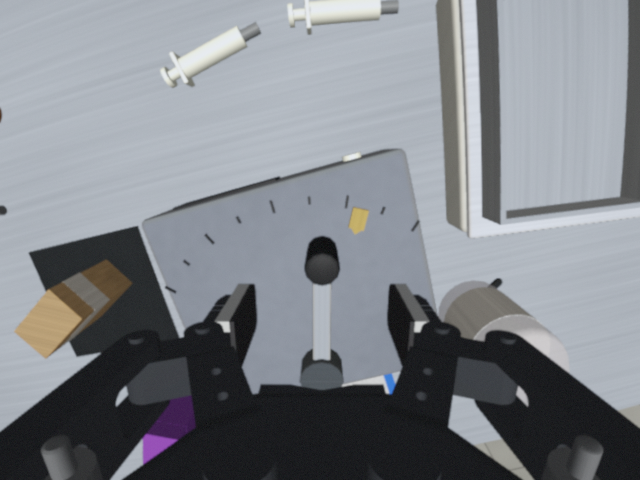

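The knob is at (321,265) between the open fingers, the arm lines up with the pivot, and the carton stands on the mat. Next: descend, grip and swing home.

Call:
apply_moves(
  moves=[
    {"tx":-0.001,"ty":0.001,"tz":0.06,"ax":0,"ay":0,"az":0,"jaw":0.7},
    {"tx":-0.001,"ty":0.001,"tz":0.12,"ax":0,"ay":0,"az":0,"jaw":0.7},
    {"tx":-0.001,"ty":0.001,"tz":0.156,"ax":0,"ay":0,"az":0,"jaw":0.7},
    {"tx":-0.001,"ty":0.001,"tz":0.156,"ax":0,"ay":0,"az":0,"jaw":0.7},
    {"tx":-0.001,"ty":0.001,"tz":0.156,"ax":0,"ay":0,"az":0,"jaw":0},
  ],
)

```text
clock: 11.15
tcp_pos: [0.6256, -0.0092, 0.1005]
tcp_rot: [-0.001, 0.116, 0.993, -0.0]
wrist_force: [0.0, -0.5, -0.0]
width: 0.0495
grip_force: 0.0
```

Call:
apply_moves(
  moves=[
    {"tx":0,"ty":0,"tz":0,"ax":0,"ay":0,"az":0,"jaw":0},
    {"tx":0,"ty":0,"tz":0,"ax":0,"ay":0,"az":0,"jaw":0},
    {"tx":0,"ty":0,"tz":0,"ax":0,"ay":0,"az":0,"jaw":0},
    {"tx":0,"ty":0,"tz":0,"ax":0,"ay":0,"az":0,"jaw":0},
    {"tx":0,"ty":0,"tz":0,"ax":0,"ay":0,"az":0,"jaw":0},
  ],
)

```text
clock: 11.57
tcp_pos: [0.6272, -0.008, 0.1029]
tcp_rot: [0.002, 0.114, 0.993, -0.0]
wrist_force: [0.3, -2.0, 6.2]
width: 0.0208
grip_force: 58.4
```

Call:
apply_moves(
  moves=[
    {"tx":-0.001,"ty":-0.023,"tz":0,"ax":0,"ay":0,"az":-0.034,"jaw":0},
    {"tx":-0.005,"ty":-0.047,"tz":0,"ax":0,"ay":0,"az":-0.068,"jaw":0},
    {"tx":-0.011,"ty":-0.07,"tz":0,"ax":0,"ay":0,"az":-0.102,"jaw":0},
    {"tx":-0.02,"ty":-0.091,"tz":0,"ax":0,"ay":0,"az":-0.136,"jaw":0},
    {"tx":-0.031,"ty":-0.112,"tz":0,"ax":0,"ay":0,"az":-0.17,"jaw":0},
  ],
)

```text
clock: 11.98
tcp_pos: [0.6296, -0.0662, 0.103]
tcp_rot: [0.002, -0.155, 0.988, -0.0]
wrist_force: [3.9, 3.1, 3.1]
width: 0.0205
grip_force: 58.8
```

Call:
apply_moves(
  moves=[
    {"tx":-0.001,"ty":-0.023,"tz":0,"ax":0,"ay":0,"az":-0.034,"jaw":0},
    {"tx":-0.005,"ty":-0.047,"tz":0,"ax":0,"ay":0,"az":-0.068,"jaw":0},
    {"tx":-0.011,"ty":-0.07,"tz":0,"ax":0,"ay":0,"az":-0.102,"jaw":0},
    {"tx":-0.02,"ty":-0.091,"tz":0,"ax":0,"ay":0,"az":-0.136,"jaw":0},
    {"tx":-0.031,"ty":-0.112,"tz":0,"ax":0,"ay":0,"az":-0.17,"jaw":0},
  ],
)

```text
clock: 12.4
tcp_pos: [0.6613, -0.1148, 0.1029]
tcp_rot: [0.001, -0.41, 0.912, -0.0]
wrist_force: [-10.9, 16.5, 6.6]
width: 0.0204
grip_force: 60.0
```

Call:
apply_moves(
  moves=[
    {"tx":0,"ty":0,"tz":0,"ax":0,"ay":0,"az":0,"jaw":0},
    {"tx":0,"ty":0,"tz":0,"ax":0,"ay":0,"az":0,"jaw":0},
  ],
)

```text
clock: 12.57
tcp_pos: [0.6609, -0.1144, 0.1029]
tcp_rot: [0.001, -0.408, 0.913, -0.0]
wrist_force: [-3.5, 1.7, 8.6]
width: 0.0206
grip_force: 60.7
```

Run:
```python
from h import *
p,s=pose();pv=np.array([.733,-.033]);d=np.array(p[:2])-pv
print(p,np.degrees(p[3])%360,np.degrees(np.arctan2(d[1],d[0]))%360,np.hypot(*d),s["wrist_force"],s["ft_torque"])
```

```text
(np.float64(0.6608707081682139), np.float64(-0.11444949354041976), np.float64(0.10289630610715235), np.float64(-2.3012079936836005)) 228.1504941801619 228.47283709795192 0.10879639120001104 [-3.54240172  1.65797119  8.57391499] [ 0.6174596   0.75289919 -0.06625828]
```

Call:
apply_moves(
  moves=[
    {"tx":0,"ty":0,"tz":0,"ax":0,"ay":0,"az":0,"jaw":0.6},
    {"tx":0,"ty":0,"tz":0,"ax":0,"ay":0,"az":0,"jaw":0.6},
    {"tx":0,"ty":0,"tz":0,"ax":0,"ay":0,"az":0,"jaw":0.6},
    {"tx":0,"ty":0,"tz":-0.08,"ax":0,"ay":0,"az":0,"jaw":0.6},
    {"tx":0,"ty":0,"tz":-0.16,"ax":0,"ay":0,"az":0,"jaw":0.6},
  ],
)

```text
clock: 12.98
tcp_pos: [0.6585, -0.1141, 0.1803]
tcp_rot: [-0.002, -0.408, 0.913, 0.001]
wrist_force: [1.4, -0.8, 1.2]
width: 0.0512
grip_force: 0.0
```

Run:
```python
from h import *
import pickle
f=wframe();save(f,"w4.png");pickle.dump(f,open("w4.pkl","wb"));p,s=pose();print(p,s["clock"])
pv=np.array([.733,-.033])
for a in (220,224,228.4):
    k=pv+.11*np.array([np.cos(np.radians(a)),np.sin(np.radians(a))]);print(a,proj(f,[*k,.135]).round(1))
print(proj(f,[*pv,.1]))
for c in("top","scene","wrist"):
    f=f if c=="wrist" else bot.grab_frame(c)
    for n in("vial1","syringe1","lever_knob"):print(c,n,[(np.round(d["location"],3),round(d["confidence"],2)) for d in bot.spot_in(c,n)])
```

```text
(np.float64(0.6616222493614653), np.float64(-0.11469131733700501), np.float64(0.19066503571230267), np.float64(-2.301374484744322)) 13.0333
220 [344.7 267.9]
224 [332.  266.6]
228.4 [318.  266.2]
[319.19658481 381.77854149]
top vial1 [(array([ 0.436, -0.298,  0.041]), 0.55)]
top syringe1 [(array([ 0.534, -0.37 ,  0.013]), 0.65), (array([0.453, 0.066, 0.017]), 0.6), (array([0.35 , 0.073, 0.017]), 0.47)]
top lever_knob [(array([ 0.736, -0.031,  0.092]), 0.41)]
scene vial1 [(array([ 0.456, -0.302,  0.028]), 0.52)]
scene syringe1 [(array([0.367, 0.076, 0.011]), 0.71), (array([0.618, 0.02 , 0.074]), 0.71), (array([ 0.536, -0.368,  0.013]), 0.64), (array([0.453, 0.045, 0.014]), 0.61), (array([ 0.468, -0.105,  0.012]), 0.47)]
scene lever_knob [(array([ 0.707, -0.066,  0.094]), 0.56)]
wrist vial1 [(array([ 0.699, -0.066,  0.094]), 0.33)]
wrist syringe1 [(array([0.45 , 0.039, 0.02 ]), 0.78), (array([ 0.352, -0.103,  0.017]), 0.77), (array([ 0.463, -0.073,  0.02 ]), 0.75), (array([ 0.644, -0.241,  0.083]), 0.47)]
wrist lever_knob [(array([ 0.706, -0.069,  0.097]), 0.84)]
```

View pics/w4.png

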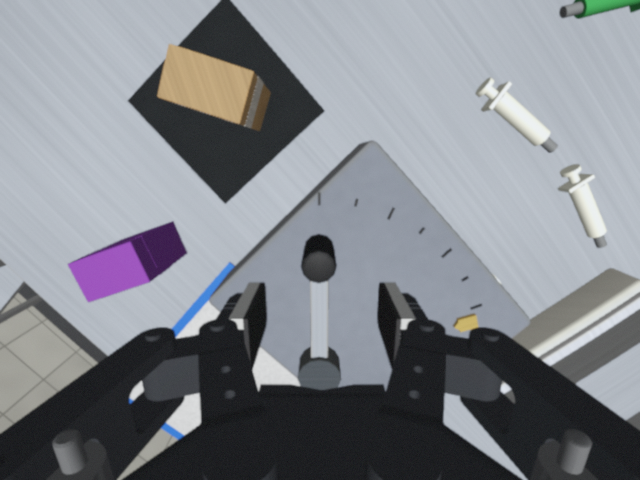

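Wrist picture: the lever points to the first tick (319,198), so it is home. Measuring syringes A and B from this view.

Run:
```python
from h import *
import pickle
f=pickle.load(open("w4.pkl","rb"))
for n,a,b in(("A",(572,170),(602,247)),("B",(485,88),(554,150))):
    p,q=at(f,a,.009),at(f,b,.009);print(n,(p+q)/2,np.degrees(np.arctan2(*(q-p)[1::-1])),np.linalg.norm(q-p))
p,s=pose()
h=np.radians(-98.6)
a=plan(p,[(.450,.049,.12,h,.5)])
```

```text
A [0.44950516 0.05457883 0.009     ] 80.60888870630754 0.09214730772878052
B [ 0.45598141 -0.06346841  0.009     ] 102.61239506483912 0.09095969352694262
{'tx': np.float64(0.018), 'ty': np.float64(0.265), 'tz': np.float64(0.061), 'az': np.float64(-0.092), 'jaw': 0.5} x 5 -> [ 0.555 -0.033  0.15 ] -2.011
{'tx': np.float64(-0.058), 'ty': np.float64(0.26), 'tz': np.float64(0.06), 'az': np.float64(-0.093), 'jaw': 0.5} x 5 -> [0.45  0.049 0.12 ] -1.721
```

Call:
apply_moves(
  moves=[
    {"tx":0.018,"ty":0.265,"tz":0.061,"ax":0,"ay":0,"az":-0.092,"jaw":0.5},
    {"tx":0.018,"ty":0.265,"tz":0.061,"ax":0,"ay":0,"az":-0.092,"jaw":0.5},
    {"tx":0.018,"ty":0.265,"tz":0.061,"ax":0,"ay":0,"az":-0.092,"jaw":0.5},
    {"tx":0.018,"ty":0.265,"tz":0.061,"ax":0,"ay":0,"az":-0.092,"jaw":0.5},
    {"tx":0.018,"ty":0.265,"tz":0.061,"ax":0,"ay":0,"az":-0.092,"jaw":0.5},
  ],
)

```text
clock: 14.0
tcp_pos: [0.5521, -0.0307, 0.15]
tcp_rot: [-0.001, -0.536, 0.844, 0.001]
wrist_force: [-0.3, 0.2, 0.1]
width: 0.043
grip_force: 0.0
```

Call:
apply_moves(
  moves=[
    {"tx":-0.058,"ty":0.26,"tz":0.06,"ax":0,"ay":0,"az":-0.093,"jaw":0.5},
    {"tx":-0.058,"ty":0.26,"tz":0.06,"ax":0,"ay":0,"az":-0.093,"jaw":0.5},
    {"tx":-0.058,"ty":0.26,"tz":0.06,"ax":0,"ay":0,"az":-0.093,"jaw":0.5},
    {"tx":-0.058,"ty":0.26,"tz":0.06,"ax":0,"ay":0,"az":-0.093,"jaw":0.5},
    {"tx":-0.058,"ty":0.26,"tz":0.06,"ax":0,"ay":0,"az":-0.093,"jaw":0.5},
  ],
)

```text
clock: 14.42
tcp_pos: [0.4484, 0.0502, 0.1203]
tcp_rot: [-0.0, -0.653, 0.757, 0.0]
wrist_force: [0.8, -0.5, 0.2]
width: 0.0428
grip_force: 0.0
```

Call:
apply_moves(
  moves=[
    {"tx":0,"ty":0,"tz":0,"ax":0,"ay":0,"az":0,"jaw":0.5},
    {"tx":0,"ty":0,"tz":0,"ax":0,"ay":0,"az":0,"jaw":0.5},
  ],
)

```text
clock: 14.58
tcp_pos: [0.4519, 0.0486, 0.1211]
tcp_rot: [0.001, -0.652, 0.758, -0.001]
wrist_force: [0.3, -0.6, -0.3]
width: 0.043
grip_force: 0.0
```

Run:
```python
from h import *
import pickle
f=wframe();save(f,"w5.png");pickle.dump(f,open("w5.pkl","wb"));p,s=pose();print(p,s["clock"],s["qpos"].round(2))
print([(np.round(d["location"],3),round(d["confidence"],2)) for d in bot.spot_in("wrist","syringe1")])
print(proj(f,[.45,.05,.009]),proj(f,[.457,.095,.009]),proj(f,[.443,.004,.009]))
gen(.450,.050,.002,np.radians(-98.6))
```

```text
(np.float64(0.4518646939999877), np.float64(0.048521313993733634), np.float64(0.12098199124568823), np.float64(-1.7212917720826595)) 14.6333 [ 0.11  0.17 -0.37  1.03 -0.   -1.31]
[(array([0.451, 0.045, 0.018]), 0.89), (array([ 0.458, -0.071,  0.021]), 0.69), (array([ 0.324, -0.091,  0.017]), 0.67), (array([0.339, 0.069, 0.014]), 0.57)]
[324.24285861 238.74419488] [323.85639441 291.65181851] [324.46346746 179.5181738 ]
t [-0.0025  0.0041  0.2377] a [-0.0005  0.     -0.0002]
```

View pics/w5.png

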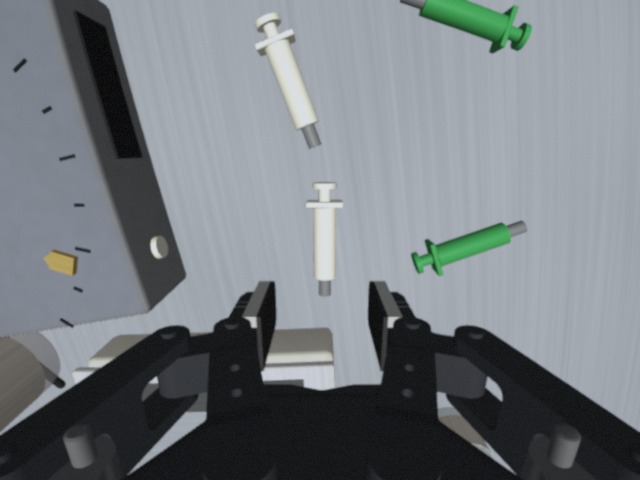

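The white syringe lies at (324,184)–(324,295), exactly as predicted. Grasping.

Call:
apply_moves(
  moves=[
    {"tx":-0.002,"ty":0.004,"tz":0.07,"ax":0,"ay":0,"az":0,"jaw":0.5},
    {"tx":-0.002,"ty":0.004,"tz":0.14,"ax":0,"ay":0,"az":0,"jaw":0.5},
    {"tx":-0.002,"ty":0.004,"tz":0.2,"ax":0,"ay":0,"az":0,"jaw":0.5},
    {"tx":-0.002,"ty":0.004,"tz":0.236,"ax":0,"ay":0,"az":0,"jaw":0.5},
    {"tx":-0.002,"ty":0.004,"tz":0.236,"ax":0,"ay":0,"az":0,"jaw":0.5},
  ],
)

```text
clock: 15.1
tcp_pos: [0.448, 0.0497, -0.0002]
tcp_rot: [-0.001, -0.652, 0.758, 0.001]
wrist_force: [-0.5, 0.1, -0.8]
width: 0.043
grip_force: 0.0
```

Call:
apply_moves(
  moves=[
    {"tx":0,"ty":0,"tz":0,"ax":0,"ay":0,"az":0,"jaw":0.5},
    {"tx":0,"ty":0,"tz":0,"ax":0,"ay":0,"az":0,"jaw":0},
    {"tx":0,"ty":0,"tz":0,"ax":0,"ay":0,"az":0,"jaw":0},
    {"tx":0,"ty":0,"tz":0,"ax":0,"ay":0,"az":0,"jaw":0},
    {"tx":0,"ty":0,"tz":0,"ax":0,"ay":0,"az":0,"jaw":0},
  ],
)

```text
clock: 15.52
tcp_pos: [0.4495, 0.0502, 0.0034]
tcp_rot: [0.001, -0.652, 0.758, -0.001]
wrist_force: [-0.1, -0.9, 6.1]
width: 0.0156
grip_force: 58.7
```

Call:
apply_moves(
  moves=[
    {"tx":0,"ty":0,"tz":0,"ax":0,"ay":0,"az":0,"jaw":0},
    {"tx":0,"ty":0,"tz":-0.08,"ax":0,"ay":0,"az":0,"jaw":0},
    {"tx":0,"ty":0,"tz":-0.16,"ax":0,"ay":0,"az":0,"jaw":0},
    {"tx":0,"ty":0,"tz":-0.24,"ax":0,"ay":0,"az":0,"jaw":0},
    {"tx":0,"ty":0,"tz":-0.32,"ax":0,"ay":0,"az":0,"jaw":0},
  ],
)

```text
clock: 15.93
tcp_pos: [0.4481, 0.0503, 0.1649]
tcp_rot: [0.0, -0.652, 0.758, -0.0]
wrist_force: [0.9, 0.6, -0.5]
width: 0.0161
grip_force: 59.0
```

Run:
```python
from h import *
p,s=pose();print(p,s["width"],s["grip_force"])
h=np.radians(-95.3)
yaw=np.radians(-5.3);T=np.array([.565,.186]);ex=np.array([np.cos(yaw),np.sin(yaw)])
for d in(.045,0,-.045):print(d,T+d*ex)
t=T+.045*ex
plan(p,[(*t,.162,h,0),(*t,.069,h,0)])
```

```text
(np.float64(0.44808253359620265), np.float64(0.050304241855773695), np.float64(0.1649399797458841), np.float64(-1.720131442754518)) 0.01610262039310476 59.00831580162048
0.045 [0.60980761 0.18184332]
0 [0.565 0.186]
-0.045 [0.52019239 0.19015668]
{'tx': np.float64(-0.154), 'ty': np.float64(-0.14), 'tz': np.float64(0.003), 'az': np.float64(-0.009), 'jaw': 0} x 4 -> [0.529 0.116 0.163] -1.692
{'tx': np.float64(-0.15), 'ty': np.float64(-0.145), 'tz': np.float64(0.003), 'az': np.float64(-0.009), 'jaw': 0} x 4 -> [0.61  0.182 0.162] -1.663
{'tx': np.float64(-0.0), 'ty': np.float64(-0.0), 'tz': np.float64(0.186), 'az': np.float64(-0.0), 'jaw': 0} x 4 -> [0.61  0.182 0.069] -1.663
```

Call:
apply_moves(
  moves=[
    {"tx":-0.031,"ty":-0.028,"tz":0,"ax":0,"ay":0,"az":-0.002,"jaw":0},
    {"tx":-0.077,"ty":-0.07,"tz":0.001,"ax":0,"ay":0,"az":-0.004,"jaw":0},
    {"tx":-0.123,"ty":-0.112,"tz":0.002,"ax":0,"ay":0,"az":-0.007,"jaw":0},
    {"tx":-0.154,"ty":-0.14,"tz":0.003,"ax":0,"ay":0,"az":-0.009,"jaw":0},
  ],
)

```text
clock: 16.27
tcp_pos: [0.531, 0.1176, 0.1616]
tcp_rot: [0.001, -0.663, 0.748, -0.001]
wrist_force: [-0.2, -0.3, -0.1]
width: 0.0155
grip_force: 59.0
```

Call:
apply_moves(
  moves=[
    {"tx":-0.04,"ty":-0.04,"tz":0,"ax":0,"ay":0,"az":-0.002,"jaw":0},
    {"tx":-0.08,"ty":-0.08,"tz":0.001,"ax":0,"ay":0,"az":-0.004,"jaw":0},
    {"tx":-0.12,"ty":-0.116,"tz":0.002,"ax":0,"ay":0,"az":-0.007,"jaw":0},
    {"tx":-0.15,"ty":-0.145,"tz":0.003,"ax":0,"ay":0,"az":-0.009,"jaw":0},
    {"tx":-0.15,"ty":-0.145,"tz":0.003,"ax":0,"ay":0,"az":-0.009,"jaw":0},
  ],
)

```text
clock: 16.68
tcp_pos: [0.6122, 0.184, 0.1589]
tcp_rot: [0.0, -0.674, 0.739, -0.0]
wrist_force: [1.5, 1.1, -0.5]
width: 0.0156
grip_force: 59.0
```

Run:
```python
from h import *
import pickle
f=wframe();save(f,"w6.png");pickle.dump(f,open("w6.pkl","wb"));p,s=pose();print(p,s["width"],s["grip_force"],s["clock"])
yaw=np.radians(-5.3);T=np.array([.565,.186]);ex=np.array([np.cos(yaw),np.sin(yaw)]);ey=np.array([-ex[1],ex[0]])
for a,b in((76,56),(76,-56),(-76,-56),(-76,56)):print(proj(f,[*(T+a/1e3*ex+b/1e3*ey),.09]).round())
print([(np.round(d["location"],3),round(d["confidence"],2)) for d in bot.spot_in("wrist","syringe1")])
gen(.6098,.1818,.069,np.radians(-95.3))
```

```text
(np.float64(0.6110399021802215), np.float64(0.18289126197445787), np.float64(0.15902370240672628), np.float64(-1.6623728833150406)) 0.015910668447274172 59.01306331157684 16.7333
[281. 325.]
[275. 164.]
[515. 166.]
[491. 324.]
[(array([0.364, 0.077, 0.011]), 0.75), (array([0.612, 0.172, 0.174]), 0.6)]
t [0.0006 0.0011 0.1806] a [-0.     -0.0001  0.0001]
```

View pics/w6.png

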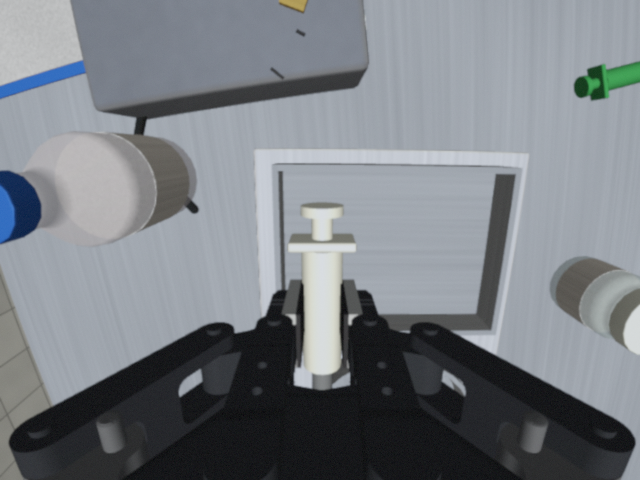

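The tray's inner rim is at (275,164)–(515,325), as predicted, and the syringe is held level over its left part. Lowering.

Call:
apply_moves(
  moves=[
    {"tx":0,"ty":0.001,"tz":0.05,"ax":0,"ay":0,"az":0,"jaw":0},
    {"tx":0,"ty":0.001,"tz":0.1,"ax":0,"ay":0,"az":0,"jaw":0},
    {"tx":0,"ty":0.001,"tz":0.145,"ax":0,"ay":0,"az":0,"jaw":0},
    {"tx":0,"ty":0.001,"tz":0.17,"ax":0,"ay":0,"az":0,"jaw":0},
    {"tx":0,"ty":0.001,"tz":0.178,"ax":0,"ay":0,"az":0,"jaw":0},
  ],
)

```text
clock: 17.2
tcp_pos: [0.608, 0.1808, 0.0688]
tcp_rot: [-0.001, -0.673, 0.739, 0.0]
wrist_force: [-0.9, -0.0, -1.7]
width: 0.0156
grip_force: 59.0
```

Call:
apply_moves(
  moves=[
    {"tx":0,"ty":0,"tz":0,"ax":0,"ay":0,"az":0,"jaw":0},
    {"tx":0,"ty":0,"tz":0,"ax":0,"ay":0,"az":0,"jaw":0.33},
    {"tx":0,"ty":0,"tz":0,"ax":0,"ay":0,"az":0,"jaw":0.33},
    {"tx":0,"ty":0,"tz":0,"ax":0,"ay":0,"az":0,"jaw":0.33},
  ],
)

```text
clock: 17.53
tcp_pos: [0.6104, 0.182, 0.072]
tcp_rot: [0.001, -0.674, 0.739, -0.001]
wrist_force: [0.1, -0.2, -0.1]
width: 0.0281
grip_force: 0.0
```

Call:
apply_moves(
  moves=[
    {"tx":0,"ty":0,"tz":-0.03,"ax":0,"ay":0,"az":0,"jaw":0.33},
    {"tx":0,"ty":0,"tz":-0.08,"ax":0,"ay":0,"az":0,"jaw":0.33},
    {"tx":0,"ty":0,"tz":-0.14,"ax":0,"ay":0,"az":0,"jaw":0.33},
    {"tx":0,"ty":0,"tz":-0.18,"ax":0,"ay":0,"az":0,"jaw":0.33},
    {"tx":0,"ty":0,"tz":-0.18,"ax":0,"ay":0,"az":0,"jaw":0.33},
  ],
)

```text
clock: 17.95
tcp_pos: [0.6119, 0.1825, 0.1662]
tcp_rot: [0.004, -0.674, 0.739, -0.002]
wrist_force: [0.3, 0.7, 1.0]
width: 0.0284
grip_force: 0.0
```

```bash
cat >> h.py <<'E'
def spots(names=("vial1","syringe1"),cams=("top","scene")):
    for c in cams:
        bot.grab_frame(c)
        for n in names:print(c,n,[(np.round(d["location"],3).tolist(),round(d["confidence"],2)) for d in bot.spot_in(c,n)])
E
python3 - <<'E'
from h import *
spots()
p,s=pose();print(p,s["width"],s["clock"])
h=np.radians(-78)
plan(p,[(.456,-.0695,.125,h,.5),(.456,-.0695,.003,h,.5)])
E
```

```text
top vial1 [([0.66, -0.039, 0.068], 0.6), ([0.642, -0.248, 0.087], 0.46)]
top syringe1 [([0.609, 0.164, 0.08], 0.69), ([0.456, -0.068, 0.018], 0.65), ([0.34, 0.07, 0.019], 0.59), ([0.532, -0.371, 0.016], 0.54), ([0.327, -0.092, 0.02], 0.53)]
scene vial1 [([0.458, -0.301, 0.026], 0.64)]
scene syringe1 [([0.614, 0.175, 0.082], 0.81), ([0.332, -0.09, 0.018], 0.75), ([0.353, 0.074, 0.008], 0.74), ([0.534, -0.37, 0.016], 0.56), ([0.463, -0.069, 0.013], 0.56)]
(np.float64(0.609211564521706), np.float64(0.18171031995686499), np.float64(0.15965804384159535), np.float64(-1.6634932999087868)) 0.028120567522997037 18.25
{'tx': np.float64(0.264), 'ty': np.float64(0.129), 'tz': np.float64(0.035), 'az': np.float64(-0.048), 'jaw': 0.5} x 5 -> [0.533 0.056 0.142] -1.512
{'tx': np.float64(0.242), 'ty': np.float64(0.168), 'tz': np.float64(0.034), 'az': np.float64(-0.048), 'jaw': 0.5} x 5 -> [ 0.456 -0.07   0.125] -1.361
{'tx': np.float64(0.0), 'ty': np.float64(-0.0), 'tz': np.float64(0.244), 'az': np.float64(-0.0), 'jaw': 0.5} x 5 -> [ 0.456 -0.07   0.003] -1.361
```

Call:
apply_moves(
  moves=[
    {"tx":0.264,"ty":0.129,"tz":0.035,"ax":0,"ay":0,"az":-0.048,"jaw":0.5},
    {"tx":0.264,"ty":0.129,"tz":0.035,"ax":0,"ay":0,"az":-0.048,"jaw":0.5},
    {"tx":0.264,"ty":0.129,"tz":0.035,"ax":0,"ay":0,"az":-0.048,"jaw":0.5},
    {"tx":0.264,"ty":0.129,"tz":0.035,"ax":0,"ay":0,"az":-0.048,"jaw":0.5},
    {"tx":0.264,"ty":0.129,"tz":0.035,"ax":0,"ay":0,"az":-0.048,"jaw":0.5},
  ],
)

```text
clock: 18.67
tcp_pos: [0.5302, 0.053, 0.1422]
tcp_rot: [0.001, 0.726, -0.687, -0.0]
wrist_force: [-0.3, -0.2, 0.7]
width: 0.0429
grip_force: 0.0
```

Call:
apply_moves(
  moves=[
    {"tx":0.242,"ty":0.168,"tz":0.034,"ax":0,"ay":0,"az":-0.048,"jaw":0.5},
    {"tx":0.242,"ty":0.168,"tz":0.034,"ax":0,"ay":0,"az":-0.048,"jaw":0.5},
    {"tx":0.242,"ty":0.168,"tz":0.034,"ax":0,"ay":0,"az":-0.048,"jaw":0.5},
    {"tx":0.242,"ty":0.168,"tz":0.034,"ax":0,"ay":0,"az":-0.048,"jaw":0.5},
    {"tx":0.242,"ty":0.168,"tz":0.034,"ax":0,"ay":0,"az":-0.048,"jaw":0.5},
  ],
)

```text
clock: 19.08
tcp_pos: [0.4537, -0.072, 0.1252]
tcp_rot: [0.001, 0.776, -0.631, -0.0]
wrist_force: [1.1, 1.0, 0.2]
width: 0.0426
grip_force: 0.0
```

Call:
apply_moves(
  moves=[
    {"tx":0,"ty":0,"tz":0,"ax":0,"ay":0,"az":0,"jaw":0.5},
    {"tx":0,"ty":0,"tz":0,"ax":0,"ay":0,"az":0,"jaw":0.5},
  ],
)

```text
clock: 19.25
tcp_pos: [0.4569, -0.0689, 0.126]
tcp_rot: [-0.0, 0.777, -0.63, 0.0]
wrist_force: [0.0, 0.6, -1.1]
width: 0.0423
grip_force: 0.0
```

Run:
```python
from h import *
f=wframe();p,s=pose();print(p)
D=bot.spot_in("wrist","syringe1");print([(np.round(d["location"],3),round(d["confidence"],2)) for d in D])
# white blob PCA near projected centre
u=proj(f,[.456,-.0695,.009]);print(u)
im=f["img"].astype(int);x,y=u.astype(int);y0,x0=y-90,x-50
c=im[y0:y+90,x0:x+50];m=((c.min(2)>205)).astype(np.uint8)
n,l,st,ce=cv2.connectedComponentsWithStats(m)
for i in range(1,n):
    if st[i,4]>150:
        P=np.argwhere(l==i)[:,::-1]+[x0,y0];W=np.array([at(f,q,.009)[:2] for q in P]);W0=W.mean(0);v=np.linalg.svd(W-W0,full_matrices=False)[2][0]
        print(st[i],W0,np.degrees(np.arctan2(v[1],v[0])))
gen(.456,-.0695,.003,np.radians(-78))
```

```text
(np.float64(0.4570407775699815), np.float64(-0.06864863870447548), np.float64(0.1260214274441069), np.float64(-1.361320038998271))
[(array([ 0.328, -0.096,  0.02 ]), 0.96), (array([ 0.456, -0.072,  0.022]), 0.87), (array([0.308, 0.067, 0.009]), 0.58)]
[322.74547411 235.4066089 ]
[  32   57   35   76 1110] [ 0.45658177 -0.06769906] 102.0366295930356
t [0.0015 0.0027 0.246 ] a [-0.0002 -0.      0.0002]
```

Call:
apply_moves(
  moves=[
    {"tx":0.001,"ty":0.001,"tz":0.07,"ax":0,"ay":0,"az":0,"jaw":0.5},
    {"tx":0.001,"ty":0.001,"tz":0.14,"ax":0,"ay":0,"az":0,"jaw":0.5},
    {"tx":0.001,"ty":0.001,"tz":0.2,"ax":0,"ay":0,"az":0,"jaw":0.5},
    {"tx":0.001,"ty":0.001,"tz":0.235,"ax":0,"ay":0,"az":0,"jaw":0.5},
    {"tx":0.001,"ty":0.001,"tz":0.246,"ax":0,"ay":0,"az":0,"jaw":0.5},
  ],
)

```text
clock: 19.77
tcp_pos: [0.4547, -0.0688, 0.0004]
tcp_rot: [0.001, 0.777, -0.629, -0.001]
wrist_force: [-1.0, 1.1, -0.8]
width: 0.0426
grip_force: 0.0
```

Call:
apply_moves(
  moves=[
    {"tx":0,"ty":0,"tz":0,"ax":0,"ay":0,"az":0,"jaw":0.5},
    {"tx":0,"ty":0,"tz":0,"ax":0,"ay":0,"az":0,"jaw":0},
    {"tx":0,"ty":0,"tz":0,"ax":0,"ay":0,"az":0,"jaw":0},
    {"tx":0,"ty":0,"tz":0,"ax":0,"ay":0,"az":0,"jaw":0},
    {"tx":0,"ty":0,"tz":0,"ax":0,"ay":0,"az":0,"jaw":0},
  ],
)

```text
clock: 20.18
tcp_pos: [0.4575, -0.0698, 0.0046]
tcp_rot: [-0.001, 0.777, -0.629, 0.001]
wrist_force: [-0.2, 1.6, 5.3]
width: 0.0154
grip_force: 58.5
```

Call:
apply_moves(
  moves=[
    {"tx":0,"ty":0,"tz":0,"ax":0,"ay":0,"az":0,"jaw":0},
    {"tx":0,"ty":0,"tz":-0.08,"ax":0,"ay":0,"az":0,"jaw":0},
    {"tx":0,"ty":0,"tz":-0.16,"ax":0,"ay":0,"az":0,"jaw":0},
    {"tx":0,"ty":0,"tz":-0.24,"ax":0,"ay":0,"az":0,"jaw":0},
    {"tx":0,"ty":0,"tz":-0.32,"ax":0,"ay":0,"az":0,"jaw":0},
  ],
)

```text
clock: 20.6
tcp_pos: [0.456, -0.0698, 0.1664]
tcp_rot: [-0.001, 0.777, -0.63, 0.001]
wrist_force: [2.0, 0.8, -0.6]
width: 0.0157
grip_force: 59.0
```

Run:
```python
from h import *
p,s=pose();print(p,s["width"],s["grip_force"])
h=np.radians(-95.3)
plan(p,[(.565,.186,.162,h,0),(.565,.186,.070,h,0)])
```

```text
(np.float64(0.4560006490119096), np.float64(-0.06982137915707577), np.float64(0.16644405505008505), np.float64(-1.3619207013292094)) 0.01567370782382334 58.99505853652954
{'tx': np.float64(-0.228), 'ty': np.float64(-0.16), 'tz': np.float64(0.004), 'az': np.float64(0.048), 'jaw': 0} x 5 -> [0.511 0.058 0.164] -1.513
{'tx': np.float64(-0.249), 'ty': np.float64(-0.123), 'tz': np.float64(0.005), 'az': np.float64(0.048), 'jaw': 0} x 5 -> [0.565 0.186 0.162] -1.663
{'tx': np.float64(0.0), 'ty': np.float64(-0.0), 'tz': np.float64(0.184), 'az': np.float64(-0.0), 'jaw': 0} x 4 -> [0.565 0.186 0.07 ] -1.663
```

Call:
apply_moves(
  moves=[
    {"tx":-0.045,"ty":-0.032,"tz":0.001,"ax":0,"ay":0,"az":0.01,"jaw":0},
    {"tx":-0.091,"ty":-0.064,"tz":0.002,"ax":0,"ay":0,"az":0.02,"jaw":0},
    {"tx":-0.137,"ty":-0.096,"tz":0.003,"ax":0,"ay":0,"az":0.03,"jaw":0},
    {"tx":-0.182,"ty":-0.128,"tz":0.004,"ax":0,"ay":0,"az":0.04,"jaw":0},
    {"tx":-0.228,"ty":-0.16,"tz":0.004,"ax":0,"ay":0,"az":0.048,"jaw":0},
  ],
)

```text
clock: 21.02
tcp_pos: [0.5114, 0.0596, 0.1625]
tcp_rot: [-0.001, 0.727, -0.687, 0.001]
wrist_force: [-0.0, -0.9, -1.2]
width: 0.0156
grip_force: 59.0
```

Call:
apply_moves(
  moves=[
    {"tx":-0.06,"ty":-0.03,"tz":0.001,"ax":0,"ay":0,"az":0.012,"jaw":0},
    {"tx":-0.12,"ty":-0.06,"tz":0.002,"ax":0,"ay":0,"az":0.024,"jaw":0},
    {"tx":-0.18,"ty":-0.09,"tz":0.003,"ax":0,"ay":0,"az":0.036,"jaw":0},
    {"tx":-0.23,"ty":-0.114,"tz":0.004,"ax":0,"ay":0,"az":0.045,"jaw":0},
    {"tx":-0.249,"ty":-0.123,"tz":0.005,"ax":0,"ay":0,"az":0.048,"jaw":0},
  ],
)

```text
clock: 21.43
tcp_pos: [0.566, 0.1895, 0.1596]
tcp_rot: [0.001, -0.674, 0.739, -0.0]
wrist_force: [0.4, 1.6, 0.5]
width: 0.0153
grip_force: 59.0
```

Run:
```python
from h import *
f=wframe();p,s=pose();print(p,s["width"],s["grip_force"],s["clock"])
print([(np.round(d["location"],3),round(d["confidence"],2)) for d in bot.spot_in("wrist","syringe1")])
gen(.565,.186,.070,np.radians(-95.3))
```

```text
(np.float64(0.5658554467079728), np.float64(0.18948192995471885), np.float64(0.15925425666872706), np.float64(-1.662223335696339)) 0.01533479085458317 59.02640461921692 21.4833
[(array([0.606, 0.178, 0.084]), 0.75), (array([0.346, 0.072, 0.01 ]), 0.69), (array([0.566, 0.179, 0.174]), 0.55)]
t [0.0034 0.0005 0.1784] a [-0.0005  0.0001  0.0006]
```

Call:
apply_moves(
  moves=[
    {"tx":0.002,"ty":0,"tz":0.05,"ax":0,"ay":0,"az":0,"jaw":0},
    {"tx":0.002,"ty":0,"tz":0.1,"ax":0,"ay":0,"az":0,"jaw":0},
    {"tx":0.002,"ty":0,"tz":0.145,"ax":0,"ay":0,"az":0,"jaw":0},
    {"tx":0.002,"ty":0,"tz":0.17,"ax":0,"ay":0,"az":0,"jaw":0},
    {"tx":0.002,"ty":0,"tz":0.178,"ax":0,"ay":0,"az":0,"jaw":0},
  ],
)

```text
clock: 21.95
tcp_pos: [0.5634, 0.1834, 0.0685]
tcp_rot: [-0.001, -0.673, 0.739, 0.0]
wrist_force: [-14.7, -7.8, 35.3]
width: 0.0156
grip_force: 63.0
```

Call:
apply_moves(
  moves=[
    {"tx":0,"ty":0,"tz":0,"ax":0,"ay":0,"az":0,"jaw":0},
    {"tx":0,"ty":0,"tz":0,"ax":0,"ay":0,"az":0,"jaw":0.33},
    {"tx":0,"ty":0,"tz":0,"ax":0,"ay":0,"az":0,"jaw":0.33},
    {"tx":0,"ty":0,"tz":0,"ax":0,"ay":0,"az":0,"jaw":0.33},
  ],
)

```text
clock: 22.28
tcp_pos: [0.5653, 0.1849, 0.0707]
tcp_rot: [0.001, -0.674, 0.739, -0.001]
wrist_force: [-0.6, -0.3, -0.3]
width: 0.0283
grip_force: 0.0
```

Call:
apply_moves(
  moves=[
    {"tx":0,"ty":0,"tz":-0.03,"ax":0,"ay":0,"az":0,"jaw":0.33},
    {"tx":0,"ty":0,"tz":-0.08,"ax":0,"ay":0,"az":0,"jaw":0.33},
    {"tx":0,"ty":0,"tz":-0.15,"ax":0,"ay":0,"az":0,"jaw":0.33},
    {"tx":0,"ty":0,"tz":-0.22,"ax":0,"ay":0,"az":0,"jaw":0.33},
    {"tx":0,"ty":0,"tz":-0.22,"ax":0,"ay":0,"az":0,"jaw":0.33},
  ],
)

```text
clock: 22.7
tcp_pos: [0.5673, 0.1858, 0.187]
tcp_rot: [0.004, -0.674, 0.739, -0.002]
wrist_force: [1.8, 0.1, 0.5]
width: 0.0282
grip_force: 0.0
```

Run:
```python
from h import *
spots()
p,s=pose();print(p,s["width"],s["clock"])
h=np.radians(-97)
plan(p,[(.47,-.08,.18,np.radians(-96),.5),(.5315,-.369,.125,h,.5)])
```

```text
top vial1 [([0.458, -0.248, 0.041], 0.46), ([0.653, -0.248, 0.004], 0.34)]
top syringe1 [([0.329, -0.089, 0.015], 0.8), ([0.338, 0.068, 0.015], 0.78), ([0.532, -0.368, 0.017], 0.63), ([0.561, 0.167, 0.082], 0.52), ([0.606, 0.168, 0.084], 0.49), ([0.707, -0.062, 0.098], 0.43)]
scene vial1 [([0.656, -0.253, 0.074], 0.71), ([0.475, -0.252, 0.031], 0.63), ([0.707, -0.066, 0.092], 0.55)]
scene syringe1 [([0.613, 0.174, 0.08], 0.8), ([0.538, -0.369, 0.015], 0.74), ([0.351, 0.076, 0.013], 0.6), ([0.568, 0.182, 0.079], 0.57)]
(np.float64(0.564148702092069), np.float64(0.18484862963056237), np.float64(0.1785995143832434), np.float64(-1.663533176819709)) 0.028377671172922145 23.0
{'tx': np.float64(0.272), 'ty': np.float64(0.069), 'tz': np.float64(-0.001), 'az': np.float64(0.002), 'jaw': 0.5} x 5 -> [0.517 0.052 0.179] -1.67
{'tx': np.float64(0.273), 'ty': np.float64(0.068), 'tz': np.float64(-0.002), 'az': np.float64(0.002), 'jaw': 0.5} x 5 -> [ 0.47 -0.08  0.18] -1.676
{'tx': np.float64(0.281), 'ty': np.float64(-0.092), 'tz': np.float64(0.055), 'az': np.float64(0.003), 'jaw': 0.5} x 5 -> [ 0.501 -0.224  0.153] -1.685
{'tx': np.float64(0.28), 'ty': np.float64(-0.094), 'tz': np.float64(0.055), 'az': np.float64(0.002), 'jaw': 0.5} x 5 -> [ 0.532 -0.369  0.125] -1.693
```

Call:
apply_moves(
  moves=[
    {"tx":0.272,"ty":0.069,"tz":-0.001,"ax":0,"ay":0,"az":0.002,"jaw":0.5},
    {"tx":0.272,"ty":0.069,"tz":-0.001,"ax":0,"ay":0,"az":0.002,"jaw":0.5},
    {"tx":0.272,"ty":0.069,"tz":-0.001,"ax":0,"ay":0,"az":0.002,"jaw":0.5},
    {"tx":0.272,"ty":0.069,"tz":-0.001,"ax":0,"ay":0,"az":0.002,"jaw":0.5},
    {"tx":0.272,"ty":0.069,"tz":-0.001,"ax":0,"ay":0,"az":0.002,"jaw":0.5},
  ],
)

```text
clock: 23.42
tcp_pos: [0.5162, 0.0499, 0.1796]
tcp_rot: [-0.001, -0.67, 0.742, -0.0]
wrist_force: [0.3, 0.3, -0.8]
width: 0.0427
grip_force: 0.0
```

Call:
apply_moves(
  moves=[
    {"tx":0.273,"ty":0.068,"tz":-0.002,"ax":0,"ay":0,"az":0.002,"jaw":0.5},
    {"tx":0.273,"ty":0.068,"tz":-0.002,"ax":0,"ay":0,"az":0.002,"jaw":0.5},
    {"tx":0.273,"ty":0.068,"tz":-0.002,"ax":0,"ay":0,"az":0.002,"jaw":0.5},
    {"tx":0.273,"ty":0.068,"tz":-0.002,"ax":0,"ay":0,"az":0.002,"jaw":0.5},
    {"tx":0.273,"ty":0.068,"tz":-0.002,"ax":0,"ay":0,"az":0.002,"jaw":0.5},
  ],
)

```text
clock: 23.83
tcp_pos: [0.4693, -0.0819, 0.1806]
tcp_rot: [-0.0, -0.668, 0.744, 0.0]
wrist_force: [-0.4, 0.2, -1.0]
width: 0.0428
grip_force: 0.0
```

Call:
apply_moves(
  moves=[
    {"tx":0.281,"ty":-0.092,"tz":0.055,"ax":0,"ay":0,"az":0.003,"jaw":0.5},
    {"tx":0.281,"ty":-0.092,"tz":0.055,"ax":0,"ay":0,"az":0.003,"jaw":0.5},
    {"tx":0.281,"ty":-0.092,"tz":0.055,"ax":0,"ay":0,"az":0.003,"jaw":0.5},
    {"tx":0.281,"ty":-0.092,"tz":0.055,"ax":0,"ay":0,"az":0.003,"jaw":0.5},
    {"tx":0.281,"ty":-0.092,"tz":0.055,"ax":0,"ay":0,"az":0.003,"jaw":0.5},
  ],
)

```text
clock: 24.25
tcp_pos: [0.5019, -0.2271, 0.1514]
tcp_rot: [-0.0, -0.664, 0.747, 0.001]
wrist_force: [0.7, 0.6, -0.1]
width: 0.0427
grip_force: 0.0
```

Call:
apply_moves(
  moves=[
    {"tx":0.28,"ty":-0.094,"tz":0.055,"ax":0,"ay":0,"az":0.002,"jaw":0.5},
    {"tx":0.28,"ty":-0.094,"tz":0.055,"ax":0,"ay":0,"az":0.002,"jaw":0.5},
    {"tx":0.28,"ty":-0.094,"tz":0.055,"ax":0,"ay":0,"az":0.002,"jaw":0.5},
    {"tx":0.28,"ty":-0.094,"tz":0.055,"ax":0,"ay":0,"az":0.002,"jaw":0.5},
    {"tx":0.28,"ty":-0.094,"tz":0.055,"ax":0,"ay":0,"az":0.002,"jaw":0.5},
  ],
)

```text
clock: 24.67
tcp_pos: [0.5325, -0.3713, 0.1234]
tcp_rot: [-0.0, -0.662, 0.749, 0.001]
wrist_force: [0.5, -0.8, -0.5]
width: 0.0424
grip_force: 0.0
```

Call:
apply_moves(
  moves=[
    {"tx":0,"ty":0,"tz":0,"ax":0,"ay":0,"az":0,"jaw":0.5},
    {"tx":0,"ty":0,"tz":0,"ax":0,"ay":0,"az":0,"jaw":0.5},
  ],
)

```text
clock: 24.83
tcp_pos: [0.5325, -0.3672, 0.1257]
tcp_rot: [0.0, -0.663, 0.748, 0.0]
wrist_force: [-0.2, 0.2, -0.0]
width: 0.0425
grip_force: 0.0
```

```bash
cat >> h.py <<'E'
def blob(f,X):
    u=proj(f,X);print(u)
    im=f["img"].astype(int);x,y=u.astype(int);y0,x0=max(0,y-90),x-50
    c=im[y0:y+90,x0:x+50];m=((c.min(2)>205)).astype(np.uint8)
    n,l,st,ce=cv2.connectedComponentsWithStats(m)
    for i in range(1,n):
        if st[i,4]>150:
            P=np.argwhere(l==i)[:,::-1]+[x0,y0];W=np.array([at(f,q,.009)[:2] for q in P]);W0=W.mean(0);v=np.linalg.svd(W-W0,full_matrices=False)[2][0]
            print(st[i],W0,np.degrees(np.arctan2(v[1],v[0])))
E
python3 - <<'E'
from h import *
f=wframe();p,s=pose();print(p,s["clock"])
print([(np.round(d["location"],3),round(d["confidence"],2)) for d in bot.spot_in("wrist","syringe1")],[(np.round(d["location"],3),round(d["confidence"],2)) for d in bot.spot_in("wrist","vial1")])
blob(f,[.5315,-.369,.009])
gen(.5315,-.369,.003,np.radians(-97))
E
```

```text
(np.float64(0.532598412779831), np.float64(-0.36700902523902185), np.float64(0.12609575132124531), np.float64(-1.6904183965724449)) 24.8833
[(array([ 0.528, -0.371,  0.017]), 0.91)] []
[322.35597198 233.55395938]
[ 46  63  11  69 696] [ 0.53198677 -0.36361089] 82.98639506903429
t [0.0037 0.0019 0.2472] a [-0.0003 -0.      0.0008]
```

Call:
apply_moves(
  moves=[
    {"tx":0.003,"ty":0.001,"tz":0.07,"ax":0,"ay":0,"az":0,"jaw":0.5},
    {"tx":0.003,"ty":0.001,"tz":0.14,"ax":0,"ay":0,"az":0,"jaw":0.5},
    {"tx":0.003,"ty":0.001,"tz":0.2,"ax":0,"ay":0,"az":0,"jaw":0.5},
    {"tx":0.003,"ty":0.001,"tz":0.235,"ax":0,"ay":0,"az":0,"jaw":0.5},
    {"tx":0.003,"ty":0.001,"tz":0.246,"ax":0,"ay":0,"az":0,"jaw":0.5},
  ],
)

```text
clock: 25.4
tcp_pos: [0.5301, -0.368, 0.0003]
tcp_rot: [-0.0, -0.663, 0.748, 0.002]
wrist_force: [-0.7, 0.4, 0.7]
width: 0.0426
grip_force: 0.0
```

Call:
apply_moves(
  moves=[
    {"tx":0,"ty":0,"tz":0,"ax":0,"ay":0,"az":0,"jaw":0.5},
    {"tx":0,"ty":0,"tz":0,"ax":0,"ay":0,"az":0,"jaw":0},
    {"tx":0,"ty":0,"tz":0,"ax":0,"ay":0,"az":0,"jaw":0},
    {"tx":0,"ty":0,"tz":0,"ax":0,"ay":0,"az":0,"jaw":0},
    {"tx":0,"ty":0,"tz":0,"ax":0,"ay":0,"az":0,"jaw":0},
  ],
)

```text
clock: 25.82
tcp_pos: [0.5327, -0.3706, 0.0053]
tcp_rot: [0.001, -0.663, 0.749, -0.002]
wrist_force: [-1.2, 2.6, 7.5]
width: 0.0155
grip_force: 58.7
```

Call:
apply_moves(
  moves=[
    {"tx":0,"ty":0,"tz":0,"ax":0,"ay":0,"az":0,"jaw":0},
    {"tx":0,"ty":0,"tz":-0.08,"ax":0,"ay":0,"az":0,"jaw":0},
    {"tx":0,"ty":0,"tz":-0.16,"ax":0,"ay":0,"az":0,"jaw":0},
    {"tx":0,"ty":0,"tz":-0.24,"ax":0,"ay":0,"az":0,"jaw":0},
    {"tx":0,"ty":0,"tz":-0.34,"ax":0,"ay":0,"az":0,"jaw":0},
  ],
)

```text
clock: 26.23
tcp_pos: [0.5314, -0.3699, 0.1682]
tcp_rot: [0.0, -0.663, 0.749, -0.001]
wrist_force: [0.7, -0.1, 0.7]
width: 0.0154
grip_force: 58.9
```

Run:
```python
from h import *
p,s=pose();print(p,s["width"],s["grip_force"])
h=np.radians(-95.3)
plan(p,[(.47,-.08,.175,np.radians(-96),0),(.5202,.1902,.165,h,0)])
```

```text
(np.float64(0.5313607353136209), np.float64(-0.3699127227538568), np.float64(0.16815109229551292), np.float64(-1.6917035392844442)) 0.015420886760083359 58.94570231437683
{'tx': np.float64(-0.28), 'ty': np.float64(0.096), 'tz': np.float64(-0.007), 'az': np.float64(-0.003), 'jaw': 0} x 5 -> [ 0.501 -0.225  0.172] -1.684
{'tx': np.float64(-0.282), 'ty': np.float64(0.093), 'tz': np.float64(-0.007), 'az': np.float64(-0.002), 'jaw': 0} x 5 -> [ 0.47  -0.08   0.175] -1.676
{'tx': np.float64(-0.274), 'ty': np.float64(-0.021), 'tz': np.float64(0.01), 'az': np.float64(-0.002), 'jaw': 0} x 5 -> [0.495 0.055 0.17 ] -1.67
{'tx': np.float64(-0.273), 'ty': np.float64(-0.024), 'tz': np.float64(0.01), 'az': np.float64(-0.002), 'jaw': 0} x 5 -> [0.52  0.19  0.165] -1.663
```

Call:
apply_moves(
  moves=[
    {"tx":-0.056,"ty":0.019,"tz":-0.001,"ax":0,"ay":0,"az":0,"jaw":0},
    {"tx":-0.112,"ty":0.038,"tz":-0.002,"ax":0,"ay":0,"az":-0.001,"jaw":0},
    {"tx":-0.168,"ty":0.057,"tz":-0.003,"ax":0,"ay":0,"az":-0.002,"jaw":0},
    {"tx":-0.224,"ty":0.076,"tz":-0.003,"ax":0,"ay":0,"az":-0.002,"jaw":0},
    {"tx":-0.28,"ty":0.096,"tz":-0.003,"ax":0,"ay":0,"az":-0.003,"jaw":0},
  ],
)

```text
clock: 26.65
tcp_pos: [0.5007, -0.2242, 0.1678]
tcp_rot: [0.001, -0.666, 0.746, -0.001]
wrist_force: [0.4, 0.4, 0.3]
width: 0.0156
grip_force: 58.9
```

Call:
apply_moves(
  moves=[
    {"tx":-0.056,"ty":0.019,"tz":0,"ax":0,"ay":0,"az":0,"jaw":0},
    {"tx":-0.112,"ty":0.038,"tz":0,"ax":0,"ay":0,"az":-0.001,"jaw":0},
    {"tx":-0.168,"ty":0.057,"tz":0,"ax":0,"ay":0,"az":-0.002,"jaw":0},
    {"tx":-0.224,"ty":0.075,"tz":0,"ax":0,"ay":0,"az":-0.002,"jaw":0},
    {"tx":-0.282,"ty":0.093,"tz":0,"ax":0,"ay":0,"az":-0.002,"jaw":0},
  ],
)

```text
clock: 27.07
tcp_pos: [0.4702, -0.0789, 0.1677]
tcp_rot: [0.001, -0.669, 0.743, -0.001]
wrist_force: [0.3, 0.5, -0.5]
width: 0.0152
grip_force: 58.9
```

Call:
apply_moves(
  moves=[
    {"tx":-0.055,"ty":-0.004,"tz":0.002,"ax":0,"ay":0,"az":0,"jaw":0},
    {"tx":-0.11,"ty":-0.008,"tz":0.004,"ax":0,"ay":0,"az":-0.001,"jaw":0},
    {"tx":-0.165,"ty":-0.012,"tz":0.006,"ax":0,"ay":0,"az":-0.002,"jaw":0},
    {"tx":-0.22,"ty":-0.016,"tz":0.008,"ax":0,"ay":0,"az":-0.002,"jaw":0},
    {"tx":-0.274,"ty":-0.021,"tz":0.01,"ax":0,"ay":0,"az":-0.002,"jaw":0},
  ],
)

```text
clock: 27.48
tcp_pos: [0.4956, 0.0567, 0.1628]
tcp_rot: [0.001, -0.671, 0.741, -0.001]
wrist_force: [0.1, -0.3, 0.0]
width: 0.0152
grip_force: 58.9
```

Call:
apply_moves(
  moves=[
    {"tx":-0.07,"ty":-0.006,"tz":0.003,"ax":0,"ay":0,"az":0,"jaw":0},
    {"tx":-0.14,"ty":-0.012,"tz":0.006,"ax":0,"ay":0,"az":-0.001,"jaw":0},
    {"tx":-0.2,"ty":-0.018,"tz":0.008,"ax":0,"ay":0,"az":-0.002,"jaw":0},
    {"tx":-0.25,"ty":-0.022,"tz":0.01,"ax":0,"ay":0,"az":-0.002,"jaw":0},
    {"tx":-0.273,"ty":-0.024,"tz":0.01,"ax":0,"ay":0,"az":-0.002,"jaw":0},
  ],
)

```text
clock: 27.9
tcp_pos: [0.521, 0.1928, 0.1573]
tcp_rot: [0.001, -0.674, 0.738, -0.0]
wrist_force: [0.6, -0.0, -0.5]
width: 0.0155
grip_force: 58.9
```

Run:
```python
from h import *
f=wframe();p,s=pose();print(p,s["width"],s["grip_force"],s["clock"])
print([(np.round(d["location"],3),round(d["confidence"],2)) for d in bot.spot_in("wrist","syringe1")])
p,s=pose();print(p)
gen(.5202,.1882,.073,np.radians(-95.3))
```

```text
(np.float64(0.5211272955915237), np.float64(0.1931851788209393), np.float64(0.15722786692619561), np.float64(-1.6609983633035823)) 0.015448086001003114 58.936564922332764 27.95
[(array([0.564, 0.182, 0.085]), 0.85), (array([0.341, 0.072, 0.011]), 0.76), (array([0.606, 0.176, 0.081]), 0.73), (array([0.519, 0.188, 0.165]), 0.61), (array([0.541, 0.306, 0.066]), 0.41)]
(np.float64(0.5208522835083175), np.float64(0.1913559916329643), np.float64(0.15709235774019356), np.float64(-1.6613529813575523))
t [0.0065 0.0011 0.1682] a [-0.0006  0.0002  0.0006]
```

Call:
apply_moves(
  moves=[
    {"tx":0.004,"ty":0,"tz":0.05,"ax":0,"ay":0,"az":0,"jaw":0},
    {"tx":0.004,"ty":0,"tz":0.1,"ax":0,"ay":0,"az":0,"jaw":0},
    {"tx":0.004,"ty":0,"tz":0.14,"ax":0,"ay":0,"az":0,"jaw":0},
    {"tx":0.004,"ty":0,"tz":0.16,"ax":0,"ay":0,"az":0,"jaw":0},
    {"tx":0.004,"ty":0,"tz":0.168,"ax":0,"ay":0,"az":0,"jaw":0},
  ],
)

```text
clock: 28.42
tcp_pos: [0.5197, 0.1865, 0.0715]
tcp_rot: [-0.001, -0.673, 0.739, -0.0]
wrist_force: [0.1, -0.1, 0.1]
width: 0.0155
grip_force: 58.9
```

Call:
apply_moves(
  moves=[
    {"tx":0,"ty":0,"tz":0,"ax":0,"ay":0,"az":0,"jaw":0},
    {"tx":0,"ty":0,"tz":0,"ax":0,"ay":0,"az":0,"jaw":0.33},
    {"tx":0,"ty":0,"tz":0,"ax":0,"ay":0,"az":0,"jaw":0.33},
    {"tx":0,"ty":0,"tz":0,"ax":0,"ay":0,"az":0,"jaw":0.33},
  ],
)

```text
clock: 28.75
tcp_pos: [0.521, 0.188, 0.0734]
tcp_rot: [0.001, -0.674, 0.739, -0.001]
wrist_force: [-0.0, -0.4, 0.4]
width: 0.0282
grip_force: 0.0
```

Call:
apply_moves(
  moves=[
    {"tx":0,"ty":0,"tz":-0.03,"ax":0,"ay":0,"az":0,"jaw":0.33},
    {"tx":0,"ty":0,"tz":-0.08,"ax":0,"ay":0,"az":0,"jaw":0.33},
    {"tx":0,"ty":0,"tz":-0.15,"ax":0,"ay":0,"az":0,"jaw":0.33},
    {"tx":0,"ty":0,"tz":-0.22,"ax":0,"ay":0,"az":0,"jaw":0.33},
    {"tx":0,"ty":0,"tz":-0.22,"ax":0,"ay":0,"az":0,"jaw":0.33},
  ],
)

```text
clock: 29.17
tcp_pos: [0.5229, 0.1888, 0.1895]
tcp_rot: [0.005, -0.674, 0.739, -0.002]
wrist_force: [1.3, -0.2, 0.9]
width: 0.0281
grip_force: 0.0
```

Run:
```python
from h import *
spots()
p,s=pose();print(p,s["width"],s["clock"])
h=np.radians(-97)
plan(p,[(.46,-.05,.18,np.radians(-96),.6),(.460,-.250,.14,h,.6)])
f=bot.grab_frame("top")
save(f,"t7.png",(130,170,450,330),2.4)
```

```text
top vial1 [([0.738, 0.116, 0.116], 0.62)]
top syringe1 [([0.522, 0.174, 0.08], 0.74), ([0.328, -0.094, 0.02], 0.73), ([0.339, 0.068, 0.018], 0.65), ([0.609, 0.175, 0.082], 0.53), ([0.56, 0.173, 0.083], 0.48)]
scene vial1 [([0.474, -0.252, 0.03], 0.77), ([0.529, 0.183, 0.077], 0.3)]
scene syringe1 [([0.33, -0.091, 0.02], 0.79), ([0.353, 0.075, 0.009], 0.53)]
(np.float64(0.5197264985344622), np.float64(0.1876420664940278), np.float64(0.18136888876600024), np.float64(-1.66354596815563)) 0.028351739043499934 29.4667
{'tx': np.float64(0.242), 'ty': np.float64(0.037), 'tz': np.float64(0.001), 'az': np.float64(0.002), 'jaw': 0.6} x 5 -> [0.49  0.069 0.181] -1.67
{'tx': np.float64(0.243), 'ty': np.float64(0.036), 'tz': np.float64(0.002), 'az': np.float64(0.002), 'jaw': 0.6} x 5 -> [ 0.46 -0.05  0.18] -1.676
{'tx': np.float64(0.199), 'ty': np.float64(-0.021), 'tz': np.float64(0.04), 'az': np.float64(0.003), 'jaw': 0.6} x 4 -> [ 0.46 -0.15  0.16] -1.685
{'tx': np.float64(0.198), 'ty': np.float64(-0.023), 'tz': np.float64(0.04), 'az': np.float64(0.002), 'jaw': 0.6} x 4 -> [ 0.46 -0.25  0.14] -1.693
```

View pics/t7.png

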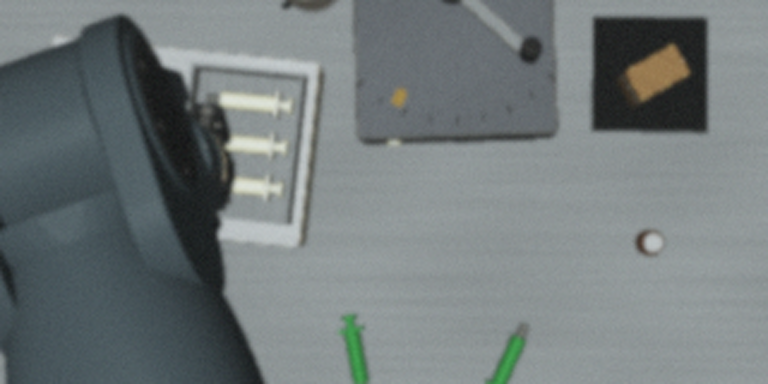

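All three syringes are in the tray (crop 255,103; 257,146; 257,187) and the lever is at its stop. The carton is on the mat (655,75), and the vial was knocked to (651,242), still standing.

Call:
apply_moves(
  moves=[
    {"tx":0.242,"ty":0.037,"tz":0.001,"ax":0,"ay":0,"az":0.002,"jaw":0.6},
    {"tx":0.242,"ty":0.037,"tz":0.001,"ax":0,"ay":0,"az":0.002,"jaw":0.6},
    {"tx":0.242,"ty":0.037,"tz":0.001,"ax":0,"ay":0,"az":0.002,"jaw":0.6},
    {"tx":0.242,"ty":0.037,"tz":0.001,"ax":0,"ay":0,"az":0.002,"jaw":0.6},
    {"tx":0.242,"ty":0.037,"tz":0.001,"ax":0,"ay":0,"az":0.002,"jaw":0.6},
  ],
)

```text
clock: 29.93
tcp_pos: [0.49, 0.0674, 0.1815]
tcp_rot: [-0.0, -0.67, 0.742, -0.0]
wrist_force: [0.4, 0.5, 0.2]
width: 0.0512
grip_force: 0.0
```

Call:
apply_moves(
  moves=[
    {"tx":0.243,"ty":0.036,"tz":0.002,"ax":0,"ay":0,"az":0.002,"jaw":0.6},
    {"tx":0.243,"ty":0.036,"tz":0.002,"ax":0,"ay":0,"az":0.002,"jaw":0.6},
    {"tx":0.243,"ty":0.036,"tz":0.002,"ax":0,"ay":0,"az":0.002,"jaw":0.6},
    {"tx":0.243,"ty":0.036,"tz":0.002,"ax":0,"ay":0,"az":0.002,"jaw":0.6},
    {"tx":0.243,"ty":0.036,"tz":0.002,"ax":0,"ay":0,"az":0.002,"jaw":0.6},
  ],
)

```text
clock: 30.35
tcp_pos: [0.4606, -0.0509, 0.1805]
tcp_rot: [0.0, -0.668, 0.744, -0.0]
wrist_force: [0.9, 0.1, 0.2]
width: 0.0514
grip_force: 0.0
```

Call:
apply_moves(
  moves=[
    {"tx":0.199,"ty":-0.021,"tz":0.04,"ax":0,"ay":0,"az":0.003,"jaw":0.6},
    {"tx":0.199,"ty":-0.021,"tz":0.04,"ax":0,"ay":0,"az":0.003,"jaw":0.6},
    {"tx":0.199,"ty":-0.021,"tz":0.04,"ax":0,"ay":0,"az":0.003,"jaw":0.6},
    {"tx":0.199,"ty":-0.021,"tz":0.04,"ax":0,"ay":0,"az":0.003,"jaw":0.6},
  ],
)

```text
clock: 30.68
tcp_pos: [0.4611, -0.1516, 0.1595]
tcp_rot: [-0.0, -0.665, 0.747, 0.0]
wrist_force: [0.0, 0.4, -0.4]
width: 0.0512
grip_force: 0.0
```

Call:
apply_moves(
  moves=[
    {"tx":0.198,"ty":-0.023,"tz":0.04,"ax":0,"ay":0,"az":0.002,"jaw":0.6},
    {"tx":0.198,"ty":-0.023,"tz":0.04,"ax":0,"ay":0,"az":0.002,"jaw":0.6},
    {"tx":0.198,"ty":-0.023,"tz":0.04,"ax":0,"ay":0,"az":0.002,"jaw":0.6},
    {"tx":0.198,"ty":-0.023,"tz":0.04,"ax":0,"ay":0,"az":0.002,"jaw":0.6},
    {"tx":0.198,"ty":-0.023,"tz":0.04,"ax":0,"ay":0,"az":0.002,"jaw":0.6},
  ],
)

```text
clock: 31.1
tcp_pos: [0.4615, -0.2489, 0.1401]
tcp_rot: [0.0, -0.663, 0.749, 0.0]
wrist_force: [0.4, 0.2, -0.0]
width: 0.0513
grip_force: 0.0
```

Call:
apply_moves(
  moves=[
    {"tx":0,"ty":0,"tz":0,"ax":0,"ay":0,"az":0,"jaw":0.6},
    {"tx":0,"ty":0,"tz":0,"ax":0,"ay":0,"az":0,"jaw":0.6},
  ],
)

```text
clock: 31.27
tcp_pos: [0.4615, -0.2482, 0.141]
tcp_rot: [0.0, -0.664, 0.748, -0.0]
wrist_force: [0.1, -0.5, -0.2]
width: 0.0511
grip_force: 0.0
```

Run:
```python
from h import *
f=wframe();p,s=pose();print(p,s["clock"])
D=bot.spot_in("wrist","vial1");print([(np.round(d["location"],3),round(d["confidence"],2),proj(f,d["location"]).round()) for d in D])
print(proj(f,[.46,-.25,.046]))
save(f,"w8.png")
gen(.460,-.250,.008,np.radians(-97))
```

```text
(np.float64(0.46141661634579), np.float64(-0.24840038781158413), np.float64(0.14102882070520467), np.float64(-1.6898988971618414)) 31.3167
[]
[323.1905437  240.71417455]
t [0.0031 0.0026 0.2661] a [-0.0003  0.      0.0009]
```

View pics/w8.png

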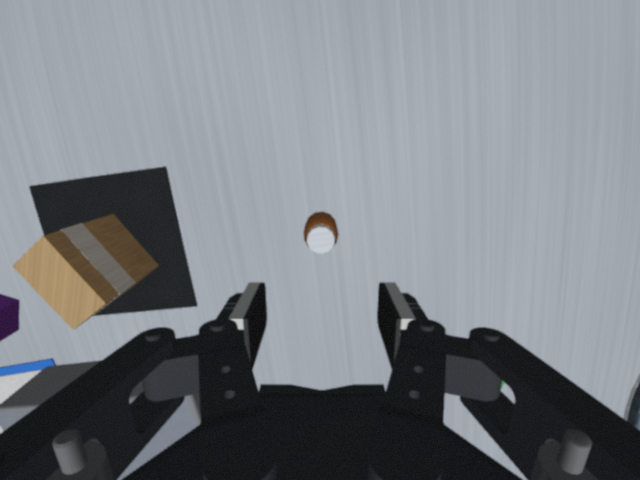

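The vial cap is at (321,239), within 2 mm of the prediction. Grasping.

Call:
apply_moves(
  moves=[
    {"tx":0.003,"ty":0.001,"tz":0.08,"ax":0,"ay":0,"az":0,"jaw":0.6},
    {"tx":0.003,"ty":0.001,"tz":0.16,"ax":0,"ay":0,"az":0,"jaw":0.6},
    {"tx":0.003,"ty":0.001,"tz":0.22,"ax":0,"ay":0,"az":0,"jaw":0.6},
    {"tx":0.003,"ty":0.001,"tz":0.255,"ax":0,"ay":0,"az":0,"jaw":0.6},
    {"tx":0.003,"ty":0.001,"tz":0.268,"ax":0,"ay":0,"az":0,"jaw":0.6},
  ],
)

```text
clock: 31.78
tcp_pos: [0.4588, -0.2497, 0.0043]
tcp_rot: [-0.0, -0.663, 0.748, 0.002]
wrist_force: [-0.1, 0.4, -0.3]
width: 0.0513
grip_force: 0.0
```

Call:
apply_moves(
  moves=[
    {"tx":0,"ty":0,"tz":0,"ax":0,"ay":0,"az":0,"jaw":0.6},
    {"tx":0,"ty":0,"tz":0,"ax":0,"ay":0,"az":0,"jaw":0},
    {"tx":0,"ty":0,"tz":0,"ax":0,"ay":0,"az":0,"jaw":0},
    {"tx":0,"ty":0,"tz":0,"ax":0,"ay":0,"az":0,"jaw":0},
    {"tx":0,"ty":0,"tz":0,"ax":0,"ay":0,"az":0,"jaw":0},
  ],
)

```text
clock: 32.2
tcp_pos: [0.4614, -0.2516, 0.0086]
tcp_rot: [0.001, -0.663, 0.749, -0.002]
wrist_force: [-0.5, 1.1, 8.1]
width: 0.0257
grip_force: 58.7
```

Call:
apply_moves(
  moves=[
    {"tx":0,"ty":0,"tz":0,"ax":0,"ay":0,"az":0,"jaw":0},
    {"tx":0,"ty":0,"tz":-0.08,"ax":0,"ay":0,"az":0,"jaw":0},
    {"tx":0,"ty":0,"tz":-0.16,"ax":0,"ay":0,"az":0,"jaw":0},
    {"tx":0,"ty":0,"tz":-0.24,"ax":0,"ay":0,"az":0,"jaw":0},
    {"tx":0,"ty":0,"tz":-0.32,"ax":0,"ay":0,"az":0,"jaw":0},
  ],
)

```text
clock: 32.62
tcp_pos: [0.4601, -0.2512, 0.1703]
tcp_rot: [0.001, -0.663, 0.749, -0.001]
wrist_force: [0.8, -0.7, -0.6]
width: 0.0257
grip_force: 59.5
```

Run:
```python
from h import *
p,s=pose();print(p,s["width"],s["grip_force"])
h=np.radians(-75)
plan(p,[(.46,-.05,.168,np.radians(-95),0),(.568,.344,.168,h,0)])
```

```text
(np.float64(0.4601067403109942), np.float64(-0.25116107981081814), np.float64(0.17027457908110483), np.float64(-1.6917901437151939)) 0.0256707190719105 59.456824514782056
{'tx': np.float64(-0.2), 'ty': np.float64(0.024), 'tz': np.float64(0.002), 'az': np.float64(-0.005), 'jaw': 0} x 4 -> [ 0.46  -0.151  0.169] -1.675
{'tx': np.float64(-0.2), 'ty': np.float64(0.022), 'tz': np.float64(0.003), 'az': np.float64(-0.006), 'jaw': 0} x 4 -> [ 0.46  -0.05   0.168] -1.658
{'tx': np.float64(-0.268), 'ty': np.float64(-0.049), 'tz': np.float64(-0.0), 'az': np.float64(-0.037), 'jaw': 0} x 5 -> [0.496 0.081 0.168] -1.541
{'tx': np.float64(-0.26), 'ty': np.float64(-0.08), 'tz': np.float64(-0.0), 'az': np.float64(-0.037), 'jaw': 0} x 5 -> [0.532 0.213 0.168] -1.425
{'tx': np.float64(-0.249), 'ty': np.float64(-0.11), 'tz': np.float64(-0.0), 'az': np.float64(-0.037), 'jaw': 0} x 5 -> [0.568 0.344 0.168] -1.309
```

Call:
apply_moves(
  moves=[
    {"tx":-0.05,"ty":0.006,"tz":0,"ax":0,"ay":0,"az":-0.001,"jaw":0},
    {"tx":-0.1,"ty":0.012,"tz":0,"ax":0,"ay":0,"az":-0.002,"jaw":0},
    {"tx":-0.15,"ty":0.018,"tz":0,"ax":0,"ay":0,"az":-0.004,"jaw":0},
    {"tx":-0.2,"ty":0.024,"tz":0,"ax":0,"ay":0,"az":-0.005,"jaw":0},
  ],
)

```text
clock: 32.95
tcp_pos: [0.4607, -0.1497, 0.1684]
tcp_rot: [0.001, -0.669, 0.743, -0.001]
wrist_force: [0.1, 0.3, -0.9]
width: 0.0263
grip_force: 59.4
```

Call:
apply_moves(
  moves=[
    {"tx":-0.05,"ty":0.006,"tz":0,"ax":0,"ay":0,"az":-0.001,"jaw":0},
    {"tx":-0.1,"ty":0.012,"tz":0,"ax":0,"ay":0,"az":-0.002,"jaw":0},
    {"tx":-0.15,"ty":0.017,"tz":0,"ax":0,"ay":0,"az":-0.004,"jaw":0},
    {"tx":-0.2,"ty":0.022,"tz":0,"ax":0,"ay":0,"az":-0.006,"jaw":0},
  ],
)

```text
clock: 33.28
tcp_pos: [0.4601, -0.0487, 0.1682]
tcp_rot: [0.001, -0.676, 0.737, -0.001]
wrist_force: [1.4, 0.5, -0.1]
width: 0.0258
grip_force: 59.4
```

Call:
apply_moves(
  moves=[
    {"tx":-0.054,"ty":-0.01,"tz":0,"ax":0,"ay":0,"az":-0.007,"jaw":0},
    {"tx":-0.108,"ty":-0.02,"tz":0,"ax":0,"ay":0,"az":-0.014,"jaw":0},
    {"tx":-0.162,"ty":-0.03,"tz":0,"ax":0,"ay":0,"az":-0.022,"jaw":0},
    {"tx":-0.216,"ty":-0.04,"tz":0,"ax":0,"ay":0,"az":-0.03,"jaw":0},
    {"tx":-0.268,"ty":-0.049,"tz":0,"ax":0,"ay":0,"az":-0.037,"jaw":0},
  ],
)

```text
clock: 33.7
tcp_pos: [0.4965, 0.0831, 0.1683]
tcp_rot: [-0.001, 0.718, -0.696, 0.001]
wrist_force: [0.2, -0.7, -0.8]
width: 0.0259
grip_force: 59.4
```

Call:
apply_moves(
  moves=[
    {"tx":-0.052,"ty":-0.016,"tz":0,"ax":0,"ay":0,"az":-0.007,"jaw":0},
    {"tx":-0.104,"ty":-0.032,"tz":0,"ax":0,"ay":0,"az":-0.014,"jaw":0},
    {"tx":-0.156,"ty":-0.048,"tz":0,"ax":0,"ay":0,"az":-0.022,"jaw":0},
    {"tx":-0.208,"ty":-0.064,"tz":0,"ax":0,"ay":0,"az":-0.03,"jaw":0},
    {"tx":-0.26,"ty":-0.08,"tz":0,"ax":0,"ay":0,"az":-0.037,"jaw":0},
  ],
)

```text
clock: 34.12
tcp_pos: [0.5325, 0.2142, 0.1684]
tcp_rot: [-0.001, 0.757, -0.653, 0.001]
wrist_force: [0.5, -0.4, -0.2]
width: 0.0258
grip_force: 59.4
```

Call:
apply_moves(
  moves=[
    {"tx":-0.06,"ty":-0.026,"tz":0,"ax":0,"ay":0,"az":-0.008,"jaw":0},
    {"tx":-0.12,"ty":-0.053,"tz":0,"ax":0,"ay":0,"az":-0.016,"jaw":0},
    {"tx":-0.18,"ty":-0.079,"tz":0,"ax":0,"ay":0,"az":-0.025,"jaw":0},
    {"tx":-0.23,"ty":-0.102,"tz":0,"ax":0,"ay":0,"az":-0.034,"jaw":0},
    {"tx":-0.249,"ty":-0.11,"tz":0,"ax":0,"ay":0,"az":-0.037,"jaw":0},
  ],
)

```text
clock: 34.53
tcp_pos: [0.5686, 0.3473, 0.1677]
tcp_rot: [-0.001, 0.795, -0.607, 0.0]
wrist_force: [-0.1, 0.3, -1.0]
width: 0.0258
grip_force: 59.5
```

Run:
```python
from h import *
f=wframe();p,s=pose();print(p,s["width"],s["grip_force"],s["clock"])
spots(("dish",),("scene","wrist"))
p,s=pose();print(p)
gen(.568,.344,.074,np.radians(-75))
```

```text
(np.float64(0.5686085255646462), np.float64(0.3475868530096248), np.float64(0.16751340275417412), np.float64(-1.3045078304631212)) 0.025688595445269236 59.46682740293909 34.5833
scene dish [([0.563, 0.341, 0.064], 0.61), ([0.706, -0.066, 0.091], 0.17)]
wrist dish [([0.574, 0.33, 0.066], 0.88)]
(np.float64(0.5682844831209801), np.float64(0.3431726874504165), np.float64(0.1676506712152092), np.float64(-1.3092746211258177))
t [-0.0018  0.0004  0.1873] a [-0.0005 -0.0001 -0.0001]
```

Call:
apply_moves(
  moves=[
    {"tx":0,"ty":0,"tz":0.05,"ax":0,"ay":0,"az":0,"jaw":0},
    {"tx":0,"ty":0,"tz":0.1,"ax":0,"ay":0,"az":0,"jaw":0},
    {"tx":0,"ty":0,"tz":0.145,"ax":0,"ay":0,"az":0,"jaw":0},
    {"tx":0,"ty":0,"tz":0.175,"ax":0,"ay":0,"az":0,"jaw":0},
    {"tx":0,"ty":0,"tz":0.186,"ax":0,"ay":0,"az":0,"jaw":0},
  ],
)

```text
clock: 35.2
tcp_pos: [0.5673, 0.342, 0.0723]
tcp_rot: [0.001, 0.793, -0.609, -0.0]
wrist_force: [-19.8, -13.2, 60.4]
width: 0.0261
grip_force: 66.4
```

Call:
apply_moves(
  moves=[
    {"tx":0,"ty":0,"tz":0,"ax":0,"ay":0,"az":0,"jaw":0},
    {"tx":0,"ty":0,"tz":0,"ax":0,"ay":0,"az":0,"jaw":0.6},
    {"tx":0,"ty":0,"tz":0,"ax":0,"ay":0,"az":0,"jaw":0.6},
    {"tx":0,"ty":0,"tz":0,"ax":0,"ay":0,"az":0,"jaw":0.6},
    {"tx":0,"ty":0,"tz":0,"ax":0,"ay":0,"az":0,"jaw":0.6},
  ],
)

```text
clock: 35.62
tcp_pos: [0.5686, 0.3438, 0.0744]
tcp_rot: [-0.001, 0.793, -0.609, 0.0]
wrist_force: [0.0, 0.4, 0.4]
width: 0.0512
grip_force: 0.0
```

Call:
apply_moves(
  moves=[
    {"tx":0,"ty":0,"tz":-0.03,"ax":0,"ay":0,"az":0,"jaw":0.6},
    {"tx":0,"ty":0,"tz":-0.08,"ax":0,"ay":0,"az":0,"jaw":0.6},
    {"tx":0,"ty":0,"tz":-0.15,"ax":0,"ay":0,"az":0,"jaw":0.6},
    {"tx":0,"ty":0,"tz":-0.23,"ax":0,"ay":0,"az":0,"jaw":0.6},
    {"tx":0,"ty":0,"tz":-0.23,"ax":0,"ay":0,"az":0,"jaw":0.6},
  ],
)

```text
clock: 36.03
tcp_pos: [0.5704, 0.3451, 0.1971]
tcp_rot: [-0.005, 0.793, -0.609, 0.002]
wrist_force: [0.8, 0.6, 0.8]
width: 0.0513
grip_force: 0.0
```

Run:
```python
from h import *
spots(cams=("scene","wrist"))
p,s=pose();print(p,s["width"],s["clock"],s["qpos"].round(2))
f=bot.grab_frame("scene");save(f,"s9.png",(190,170,540,410),2.25)
# knob grasp at home 228.4deg = -131.6
pv=np.array([.733,-.033]);a=np.radians(228.4);k=pv+.11*np.array([np.cos(a),np.sin(a)])
plan(p,[(.53,.1,.19,np.radians(-100),.6),(*k,.19,np.radians(-131.6),.6)])
```

```text
scene vial1 [([0.578, 0.34, 0.094], 0.46)]
scene syringe1 [([0.57, 0.183, 0.077], 0.78), ([0.523, 0.184, 0.076], 0.76), ([0.352, 0.073, 0.013], 0.62), ([0.707, -0.067, 0.087], 0.59), ([0.611, 0.176, 0.079], 0.57), ([0.332, -0.091, 0.017], 0.53), ([0.574, 0.197, 0.069], 0.17)]
wrist vial1 [([0.571, 0.34, 0.11], 0.77)]
wrist syringe1 [([0.521, 0.194, 0.08], 0.96), ([0.36, 0.082, 0.009], 0.81), ([0.611, 0.204, 0.081], 0.71), ([0.566, 0.197, 0.084], 0.66)]
(np.float64(0.5676983242578361), np.float64(0.3434830881462504), np.float64(0.18754261272178932), np.float64(-1.3085222572207984)) 0.05129841379639496 36.3333 [ 0.54  0.58  0.39  1.39 -0.   -1.29]
{'tx': np.float64(0.225), 'ty': np.float64(0.1), 'tz': np.float64(-0.002), 'az': np.float64(0.07), 'jaw': 0.6} x 5 -> [0.549 0.222 0.189] -1.527
{'tx': np.float64(0.242), 'ty': np.float64(0.047), 'tz': np.float64(-0.003), 'az': np.float64(0.069), 'jaw': 0.6} x 5 -> [0.53 0.1  0.19] -1.745
{'tx': np.float64(0.189), 'ty': np.float64(-0.165), 'tz': np.float64(0.0), 'az': np.float64(0.088), 'jaw': 0.6} x 5 -> [ 0.595 -0.008  0.19 ] -2.021
{'tx': np.float64(0.138), 'ty': np.float64(-0.211), 'tz': np.float64(0.0), 'az': np.float64(0.088), 'jaw': 0.6} x 5 -> [ 0.66  -0.115  0.19 ] -2.297
```

View pics/s9.png

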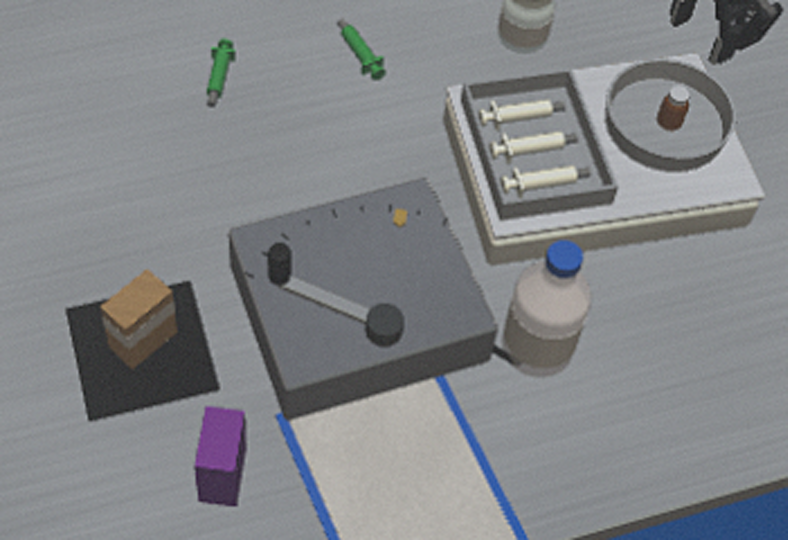

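The vial stands in the dish (673,107) and three syringes lie in the tray. The carton is on the mat and the lever is at its stop. Now for the lever.

Call:
apply_moves(
  moves=[
    {"tx":0.225,"ty":0.1,"tz":-0.002,"ax":0,"ay":0,"az":0.07,"jaw":0.6},
    {"tx":0.225,"ty":0.1,"tz":-0.002,"ax":0,"ay":0,"az":0.07,"jaw":0.6},
    {"tx":0.225,"ty":0.1,"tz":-0.002,"ax":0,"ay":0,"az":0.07,"jaw":0.6},
    {"tx":0.225,"ty":0.1,"tz":-0.002,"ax":0,"ay":0,"az":0.07,"jaw":0.6},
    {"tx":0.225,"ty":0.1,"tz":-0.002,"ax":0,"ay":0,"az":0.07,"jaw":0.6},
  ],
)

```text
clock: 36.8
tcp_pos: [0.5487, 0.2203, 0.1897]
tcp_rot: [0.0, 0.721, -0.693, 0.0]
wrist_force: [-0.3, 0.1, 0.7]
width: 0.051
grip_force: 0.0
```

Call:
apply_moves(
  moves=[
    {"tx":0.242,"ty":0.047,"tz":-0.003,"ax":0,"ay":0,"az":0.069,"jaw":0.6},
    {"tx":0.242,"ty":0.047,"tz":-0.003,"ax":0,"ay":0,"az":0.069,"jaw":0.6},
    {"tx":0.242,"ty":0.047,"tz":-0.003,"ax":0,"ay":0,"az":0.069,"jaw":0.6},
    {"tx":0.242,"ty":0.047,"tz":-0.003,"ax":0,"ay":0,"az":0.069,"jaw":0.6},
    {"tx":0.242,"ty":0.047,"tz":-0.003,"ax":0,"ay":0,"az":0.069,"jaw":0.6},
  ],
)

```text
clock: 37.22
tcp_pos: [0.5308, 0.0995, 0.1912]
tcp_rot: [0.0, -0.642, 0.767, -0.0]
wrist_force: [-0.7, 0.6, 0.5]
width: 0.0512
grip_force: 0.0
```

Call:
apply_moves(
  moves=[
    {"tx":0.189,"ty":-0.165,"tz":0,"ax":0,"ay":0,"az":0.088,"jaw":0.6},
    {"tx":0.189,"ty":-0.165,"tz":0,"ax":0,"ay":0,"az":0.088,"jaw":0.6},
    {"tx":0.189,"ty":-0.165,"tz":0,"ax":0,"ay":0,"az":0.088,"jaw":0.6},
    {"tx":0.189,"ty":-0.165,"tz":0,"ax":0,"ay":0,"az":0.088,"jaw":0.6},
    {"tx":0.189,"ty":-0.165,"tz":0,"ax":0,"ay":0,"az":0.088,"jaw":0.6},
  ],
)

```text
clock: 37.63
tcp_pos: [0.5968, -0.0072, 0.1902]
tcp_rot: [-0.0, -0.531, 0.847, 0.0]
wrist_force: [-0.6, 1.1, -0.6]
width: 0.0509
grip_force: 0.0
```

Call:
apply_moves(
  moves=[
    {"tx":0.138,"ty":-0.211,"tz":0,"ax":0,"ay":0,"az":0.088,"jaw":0.6},
    {"tx":0.138,"ty":-0.211,"tz":0,"ax":0,"ay":0,"az":0.088,"jaw":0.6},
    {"tx":0.138,"ty":-0.211,"tz":0,"ax":0,"ay":0,"az":0.088,"jaw":0.6},
    {"tx":0.138,"ty":-0.211,"tz":0,"ax":0,"ay":0,"az":0.088,"jaw":0.6},
    {"tx":0.138,"ty":-0.211,"tz":0,"ax":0,"ay":0,"az":0.088,"jaw":0.6},
  ],
)

```text
clock: 38.05
tcp_pos: [0.6614, -0.1148, 0.1899]
tcp_rot: [-0.0, -0.41, 0.912, 0.0]
wrist_force: [-0.3, 1.4, 0.0]
width: 0.0515
grip_force: 0.0
```

Call:
apply_moves(
  moves=[
    {"tx":0,"ty":0,"tz":0,"ax":0,"ay":0,"az":0,"jaw":0.6},
    {"tx":0,"ty":0,"tz":0,"ax":0,"ay":0,"az":0,"jaw":0.6},
  ],
)

```text
clock: 38.22
tcp_pos: [0.6604, -0.113, 0.1915]
tcp_rot: [0.0, -0.411, 0.912, 0.0]
wrist_force: [-0.6, -0.1, -1.0]
width: 0.0511
grip_force: 0.0
```

Run:
```python
from h import *
p,s=pose();print(p,s["clock"]);gen(.660,-.1153,.101,np.radians(-131.6))
f=wframe()
# dark knob top near predicted pixel
u=proj(f,[.660,-.1153,.135]);print(u)
x,y=u.astype(int);c=f["img"][y-45:y+45,x-40:x+40].max(2)
n,l,st,ce=cv2.connectedComponentsWithStats((c<75).astype(np.uint8));print([(st[i].tolist(),(ce[i]+[x-40,y-45]).round(1)) for i in range(1,n) if st[i,4]>100])
```

```text
(np.float64(0.6603889018074436), np.float64(-0.1129936460465638), np.float64(0.1914813017675172), np.float64(-2.2953905714753278)) 38.2167
t [ 0.0041 -0.0024  0.181 ] a [-0.0001  0.0002  0.0005]
[319.35150429 256.80554396]
[([25, 17, 32, 44, 1033], array([319.9, 250.2]))]
```

Call:
apply_moves(
  moves=[
    {"tx":0.003,"ty":-0.002,"tz":0.06,"ax":0,"ay":0,"az":0,"jaw":0.6},
    {"tx":0.003,"ty":-0.002,"tz":0.12,"ax":0,"ay":0,"az":0,"jaw":0.6},
    {"tx":0.003,"ty":-0.002,"tz":0.165,"ax":0,"ay":0,"az":0,"jaw":0.6},
    {"tx":0.003,"ty":-0.002,"tz":0.18,"ax":0,"ay":0,"az":0,"jaw":0.6},
    {"tx":0.003,"ty":-0.002,"tz":0.18,"ax":0,"ay":0,"az":0,"jaw":0.6},
  ],
)

```text
clock: 38.68
tcp_pos: [0.659, -0.1157, 0.1001]
tcp_rot: [-0.001, -0.41, 0.912, 0.001]
wrist_force: [0.5, -0.7, 0.5]
width: 0.0513
grip_force: 0.0
```

Call:
apply_moves(
  moves=[
    {"tx":0,"ty":0,"tz":0,"ax":0,"ay":0,"az":0,"jaw":0},
    {"tx":0,"ty":0,"tz":0,"ax":0,"ay":0,"az":0,"jaw":0},
    {"tx":0,"ty":0,"tz":0,"ax":0,"ay":0,"az":0,"jaw":0},
    {"tx":0,"ty":0,"tz":0,"ax":0,"ay":0,"az":0,"jaw":0},
    {"tx":0,"ty":0,"tz":0,"ax":0,"ay":0,"az":0,"jaw":0},
  ],
)

```text
clock: 39.1
tcp_pos: [0.66, -0.1158, 0.1036]
tcp_rot: [0.001, -0.41, 0.912, 0.0]
wrist_force: [-12.8, 9.3, 13.7]
width: 0.0205
grip_force: 58.2
```

Call:
apply_moves(
  moves=[
    {"tx":-0.001,"ty":0.019,"tz":0,"ax":0,"ay":0,"az":0.027,"jaw":0},
    {"tx":-0.003,"ty":0.037,"tz":0,"ax":0,"ay":0,"az":0.055,"jaw":0},
    {"tx":-0.007,"ty":0.056,"tz":0,"ax":0,"ay":0,"az":0.082,"jaw":0},
    {"tx":-0.013,"ty":0.074,"tz":0,"ax":0,"ay":0,"az":0.109,"jaw":0},
    {"tx":-0.02,"ty":0.091,"tz":0,"ax":0,"ay":0,"az":0.136,"jaw":0},
  ],
)

```text
clock: 39.52
tcp_pos: [0.6331, -0.0791, 0.1037]
tcp_rot: [0.001, -0.205, 0.979, -0.001]
wrist_force: [-7.3, -0.7, 12.3]
width: 0.0206
grip_force: 58.6
```

Call:
apply_moves(
  moves=[
    {"tx":-0.001,"ty":0.019,"tz":0,"ax":0,"ay":0,"az":0.027,"jaw":0},
    {"tx":-0.003,"ty":0.037,"tz":0,"ax":0,"ay":0,"az":0.055,"jaw":0},
    {"tx":-0.007,"ty":0.056,"tz":0,"ax":0,"ay":0,"az":0.082,"jaw":0},
    {"tx":-0.013,"ty":0.074,"tz":0,"ax":0,"ay":0,"az":0.109,"jaw":0},
    {"tx":-0.02,"ty":0.091,"tz":0,"ax":0,"ay":0,"az":0.136,"jaw":0},
  ],
)

```text
clock: 39.93
tcp_pos: [0.6229, -0.0329, 0.1036]
tcp_rot: [0.0, 0.007, 1.0, 0.0]
wrist_force: [-14.2, 2.9, 18.4]
width: 0.0204
grip_force: 59.2
```

```bash
cat >> h.py <<'E'
def lev():
    p,s=pose();pv=np.array([.733,-.033]);d=np.array(p[:2])-pv
    print(p,"head",np.degrees(p[3])%360,"ang",np.degrees(np.arctan2(d[1],d[0]))%360,"r",np.hypot(*d),s["wrist_force"],s["width"],s["clock"])
E
python3 -c "
from h import *
lev()
a=np.radians(154.8);gen(.733+.11*np.cos(a),-.033+.11*np.sin(a),.102,a)"
```

```text
(np.float64(0.6229064673618868), np.float64(-0.032915354546393084), np.float64(0.10360916977243995), np.float64(3.1268874790820207)) head 179.15745556370126 ang 179.95594812724414 r 0.11009356517795264 [-14.17546133   2.90609326  18.36683026] 0.02044228522490041 39.9333
t [-0.0197  0.0938  0.0032] a [1.000e-04 2.000e-04 1.353e-01]
```

Call:
apply_moves(
  moves=[
    {"tx":-0.001,"ty":0.019,"tz":0,"ax":0,"ay":0,"az":0.027,"jaw":0},
    {"tx":-0.003,"ty":0.037,"tz":0,"ax":0,"ay":0,"az":0.055,"jaw":0},
    {"tx":-0.007,"ty":0.056,"tz":0,"ax":0,"ay":0,"az":0.082,"jaw":0},
    {"tx":-0.013,"ty":0.075,"tz":0,"ax":0,"ay":0,"az":0.109,"jaw":0},
    {"tx":-0.019,"ty":0.093,"tz":0,"ax":0,"ay":0,"az":0.136,"jaw":0},
  ],
)

```text
clock: 40.35
tcp_pos: [0.6333, 0.0143, 0.1037]
tcp_rot: [0.0, 0.219, 0.976, 0.001]
wrist_force: [-8.4, 3.2, 13.7]
width: 0.0203
grip_force: 58.8
```

Call:
apply_moves(
  moves=[
    {"tx":0,"ty":0,"tz":0,"ax":0,"ay":0,"az":0,"jaw":0},
    {"tx":0,"ty":0,"tz":0,"ax":0,"ay":0,"az":0,"jaw":0},
  ],
)

```text
clock: 40.52
tcp_pos: [0.6335, 0.0146, 0.1037]
tcp_rot: [0.0, 0.217, 0.976, 0.001]
wrist_force: [-15.0, 9.2, 16.6]
width: 0.0205
grip_force: 59.2
```

```bash
python3 -c "
from h import *
lev()"
```

```text
(np.float64(0.6335047829472005), np.float64(0.014625619840881622), np.float64(0.10366954136349382), np.float64(2.704342129796312)) head 154.94739039674894 ang 154.4208456791917 r 0.11030638187163906 [-14.96017272   9.1686246   16.58516667] 0.020472878644789565 40.5167
```

Release, retreat, and measure knob against tab.

Call:
apply_moves(
  moves=[
    {"tx":0,"ty":0,"tz":0,"ax":0,"ay":0,"az":0,"jaw":0.6},
    {"tx":0,"ty":0,"tz":0,"ax":0,"ay":0,"az":0,"jaw":0.6},
    {"tx":0,"ty":0,"tz":0,"ax":0,"ay":0,"az":0,"jaw":0.6},
    {"tx":0,"ty":0,"tz":-0.08,"ax":0,"ay":0,"az":0,"jaw":0.6},
    {"tx":0,"ty":0,"tz":-0.18,"ax":0,"ay":0,"az":0,"jaw":0.6},
  ],
)

```text
clock: 40.93
tcp_pos: [0.6321, 0.0126, 0.1822]
tcp_rot: [-0.002, 0.218, 0.976, -0.001]
wrist_force: [1.7, 0.0, 1.3]
width: 0.051
grip_force: 0.0
```

Call:
apply_moves(
  moves=[
    {"tx":0,"ty":0,"tz":-0.02,"ax":0,"ay":0,"az":0,"jaw":0.6},
    {"tx":0,"ty":0,"tz":-0.02,"ax":0,"ay":0,"az":0,"jaw":0.6},
    {"tx":0,"ty":0,"tz":-0.02,"ax":0,"ay":0,"az":0,"jaw":0.6},
    {"tx":0,"ty":0,"tz":-0.02,"ax":0,"ay":0,"az":0,"jaw":0.6},
  ],
)

```text
clock: 41.27
tcp_pos: [0.6334, 0.0127, 0.1922]
tcp_rot: [-0.0, 0.217, 0.976, -0.0]
wrist_force: [-0.3, -0.6, 0.2]
width: 0.0509
grip_force: 0.0
```

Run:
```python
from h import *
lev()
f=wframe();im=f["img"].astype(int)
b=((im[...,0]-im[...,2]>45)&(im[...,0]>120)).astype(np.uint8)
n,l,st,ce=cv2.connectedComponentsWithStats(b)
u=proj(f,[.6155,.0225,.074]);print("tab predicted",u)
pv=np.array([.7329,-.0325]);ang=lambda X:np.degrees(np.arctan2(X[1]-pv[1],X[0]-pv[0]))%360
for i in range(1,n):
    if st[i,4]>40 and np.hypot(*(ce[i]-u))<80:
        X=at(f,ce[i],.074);print("tab",st[i].tolist(),ce[i],X,ang(X))
u=proj(f,[.6335,.0146,.135]);print("knob pred",u);x,y=u.astype(int)
c=im[y-45:y+60,x-40:x+40].max(2)
m=(c<75).astype(np.uint8)
n,l,st,ce=cv2.connectedComponentsWithStats(m)
for i in range(1,n):
    if st[i,4]>100:print("knob",st[i].tolist(),ce[i]+[x-40,y-45])
# steel arm: bright strip between knob and pivot
print("arm line predicted",[proj(f,[pv[0]+r*np.cos(a),pv[1]+r*np.sin(a),.09]).round(1).tolist() for a in[np.radians(154.6)] for r in(.04,.06,.08)])
for r in(.04,.06,.08):
    q=proj(f,[pv[0]+r*np.cos(np.radians(154.6)),pv[1]+r*np.sin(np.radians(154.6)),.09]).astype(int)
    row=im[q[1],q[0]-40:q[0]+40].mean(1);w=np.argwhere(row>(np.median(row)+30)).ravel();print(q,w+q[0]-40 if len(w) else row.round())
spots(cams=("top","scene"),names=("vial1","syringe1","carton","lever","index_tip"))
```

```text
(np.float64(0.633434131460325), np.float64(0.012703069238090043), np.float64(0.1922486801119168), np.float64(2.7031559059972126)) head 154.87942477950259 ang 155.34376694698437 r 0.10955424554001315 [-0.3324665  -0.56426421  0.16895689] 0.05093081165973288 41.2667
tab predicted [323.10202077 211.26935053]
tab [317, 200, 15, 24, 321] [324.02180685 210.3364486 ] [0.61512946 0.02348027 0.074     ] 154.57669924887713
knob pred [324.29800352 258.66203738]
knob [25, 17, 32, 44, 1122] [324.13458111 251.75311943]
arm line predicted [[323.3, 322.5], [323.4, 300.3], [323.6, 277.1]]
[323 322] [318 319 320 321 322 323 324 325 326 327 328 329 330]
[323 300] [317 318 319 320 321 322 323 324 325 326 327 328 329 330]
[323 277] [318 319 320 322 323 324 325 326 327 328 329 330]
top vial1 []
top syringe1 [([0.565, 0.202, 0.083], 0.66), ([0.329, -0.092, 0.016], 0.53), ([0.615, 0.2, 0.079], 0.41)]
top carton [([0.799, -0.204, 0.079], 0.96), ([0.64, -0.249, 0.085], 0.69)]
top lever [([0.566, 0.2, 0.081], 0.34)]
top index_tip []
scene vial1 [([0.579, 0.337, 0.093], 0.75)]
scene syringe1 [([0.339, 0.067, 0.014], 0.6), ([0.331, -0.089, 0.016], 0.54), ([0.615, 0.174, 0.076], 0.52), ([0.57, 0.179, 0.077], 0.51), ([0.526, 0.189, 0.077], 0.48)]
scene carton [([0.656, -0.255, 0.072], 0.95), ([0.816, -0.214, 0.081], 0.73)]
scene lever [([0.699, -0.016, 0.09], 0.84)]
scene index_tip [([0.656, -0.252, 0.072], 0.71)]
```

```bash
python3 -c "
from station import bot
print(bot.sign_off())"
```

```text
the job is handed in; nothing more can be done
None
```

The job is handed in: the carton is on the mat, the one vial is in the dish and the three white syringes are in the tray. The lever went home to its stop first and now points along the brass tab to within about 1°; no verdict came back at sign-off.

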